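# Latch the gluing cradle on a turned post

### The job

Clamp the turned post in the wooden gluing cradle: lift the draw latch's wire loop by its T-grip over the pair of hooks on the sliding jaw, set its cross bar down into the slot behind them and draw it back snug under the hooks without dragging the jaw along; then let go and press the latch lever down over centre until it is fully home. Be gentle: never ram the loop, the hooks or the lever, and leave everything else on the bench where it is.

Things in the scene. Friction and masses are not known exactly. Their poses are not given: they have to be found in the camera images.
- cradle: Gluing cradle fixed to the bench, board 160 (x) by 300 (y) by 12 mm; origin: centre of its underside, z up. Dark fixed block, 90 wide, y -140 to -25, top at z 60, carries lever and loop. A turned post 190 long lies across the middle, along x, top z 60. Dark sliding jaw, 90 wide, y +55 to +125 when open, faced with thick soft foam, top at z 60, carries two hooks. The latch works in the plane x = 0.
- lever_pivot (a point): The lever's fixed hinge axis, parallel to the cradle's x, 14 mm above the fixed block's top, at cradle (0, -45, 74) mm. The loop's own pivot sits on the lever 16 mm from this axis, 10 degrees ahead of the handle in the closing sense, so dragging the loop to or from the hooks swings the lever too; with the lever far back the two come into line and pulling the loop cannot bring it forward.
- lever (a joint): Angle of the steel lever (18 wide, 5 thick, 65 mm long, black end plate 26 wide), rad. 0: leans towards the hooks (+y), 25 degrees above level; 1.13: upright; 2.70, its stop, fully home: level, pointing away from the hooks (-y). It stays where left (friction 0.05 Nm). Pressing it near its end with the loop hooked takes 3 to 13 N at most, until it passes centre about 15 degrees before the stop.
- lever_tip (a point): Middle of the end plate's pressing face (the side towards the hooks, uppermost when home), 58 mm from the pivot. More than 30 N on the lever damages it.
- loop (a joint): Angle of the wire loop against the lever, rad: 0 when it points the same way as the lever's handle, negative when turned from there towards the hooks. It stays where it is left (friction 0.045 Nm).
- loop_bar (a point): Middle of the loop's cross bar: 5 mm round steel, 39 mm long, parallel to the cradle's x, 130 mm from the loop's own pivot. Bar centre above the jaw's top: 2.5 mm when down in the slot behind the hooks, 10.5 when resting on the back edge, 15.5 when resting on the hooks.
- loop_grip (a point): Centre of the loop's T-grip: a round wooden rod 12 mm thick, 40 long, parallel to the bar, on a thin neck 40 mm from the bar's middle, square to the loop. It can be pinched across (along the cradle's y) from above, and turns between the fingers; the neck passes between the hooks. Forcing the bar down with over 20 N on the lips or back edge, or 30 N on the jaw, bruises them.
- jaw (a joint): How far the sliding jaw has been drawn towards the lever (-y), m: 0 open, about 0.006 to 0.018 when latched. A return spring pushes it open: 10 N at 0, 2.8 N more per mm. Pulled by the T-grip it must not be dragged more than 2.5 mm; the lever does that work.
- hook_mid (a point): Point on the jaw's top face, moving with it, midway between the hooks, at the nominal place of their throat face; axes as the cradle's. The steel keeper (hooks and back edge) is set by a screw: its true throat lies anywhere within 6 mm of this point along y and is not measured; find it by feel or sight.
- slot_mid (a point): On the jaw's top, 8.75 mm to +y of hook_mid: nominal middle of the slot. From the true throat: two hooks 8 wide, 12 mm apart, y -9 to 0, 13 high, lips reaching to y +5 at height 8 to 13; the slot, open above from y +5 to +12.5; a back edge y +12.5 to +16.5, 8 high, 28 wide. Drawn back to -y the bar slides under the lips to the throat.

How it is judged:
By the outcome, as a careful person would: the job done as asked, in the order asked, and still so for the second after the job is handed in, with the robot touching nothing.
It also fails if it takes over 72 s, if anything falls off the work surface, if the arm or the gripper's body presses on something with over 40 N, if the wrist force passes 120 N, or if a joint passes its speed limit or range.

### The arm

A 6-joint arm with a two-finger parallel gripper is mounted at the origin on the work surface. World frame = base frame: x ahead of the robot, y to its left, z up, the work surface at z = 0. Lengths are in m, angles in rad, forces in N, time in s.
With the tool pointing down it reaches from about 0.375 to 0.975 m from the base axis. Payload 3.8 kg.
Tool frame: the origin (TCP) lies on the centre line of the jaws, within the pads' length; the fingertips stand 14 mm ahead of it and the grasp point (between the pads) lies 5 mm behind it; x points along the fingers, y is the direction in which the jaws open and shut, and the axes are right-handed (so a half turn about x gives the same grasp; the last joint's range is limited). The gripper opens to 85 mm and grips with 20 to 120 N. Pads are 22 mm wide; open, the fingers measure 114 mm over their backs; the gripper's body (76 mm by 85 mm) begins 54 mm behind the grasp point. The pads swing forward as they close: fully open they stand 13 mm farther back than shut.
Start: joints at [-1.323, 0.264, 1.604, -0, 1.274, -0.037], TCP at [0.19, -0.648, 0.245] pointing down, gripper open.
Joint ranges: [-2.63, 2.63], [-0.94, 2.18], [0.31, 2.57], [-1.31, 4.45], [0, 2.66], [-2.55, 2.55]. Speed limits (rad/s): [2.57, 2.57, 3.14, 3.14, 3.14, 3.14].

### API

Orientations are given as a rotation vector (axis times angle).
In Python, from workcell import bot gives the robot as it stands.
- The arm moves only by the shell command python3 -m creep 'ROWS' [FORCE]. ROWS is JSON, a list of rows, each an object with "grip": the finger opening in cm, from 0 to 8.54; "dp": the shift along the tool's x, y, z in cm, a list of three; "rotation": the turn, a rotation vector about the tool's x, y, z in rad, a list of three. A call has 1 to 5 rows; each row is the pose to reach, as a shift and turn from the pose commanded when the call began, along the tool's axes at that moment; what a row does not reach only later rows make up. A row lasts 1/12 s, in which the tool goes at most 41.7 mm and 7.16 degrees, less where a joint would pass 70% of its speed; a pose out of reach is approached as far as the arm can. A call with a gripper value outside its range is refused whole. The fingers move at their own pace and stop on an object; FORCE is the grip in N (left out, the last holds). Time passes only in rows, so rows that repeat a pose let the fingers close. It gives the time, the measured TCP pose, the force and the opening at its end, in the units of the state.
- bot.read_state(): the state, without advancing time (a new reading comes with each control period).
- bot.read_camera(name): name is "scene" or "top"; returns (picture, depth): 480x640x3 uint8, red, green, blue; 480x640 float32, m along the optical axis (not along the pixel's ray), 0 where there is no reading.
- bot.get_calibration(name): a dict with "fx", "fy", "cx", "cy" (pixels), "rvec" (rotation vector, rad) and "tvec" (3), from world to camera coordinates, as OpenCV has them. Camera axes: x right, y down, z forward; pixel columns grow to the right and rows downward; lengths in m; the calibration is good to about 2 mm. A picture is of the moment at which its call begins. get_calibration takes no time and is no camera call.
- bot.finish_job(): hands the job in, once; it reports no verdict.
The state is a dict: "time": time; "q": joint angles; "joint_vel": joint speeds; "joint_torque": joint torques, N m; "tool_pos": TCP position; "tcp_rot": TCP orientation; "wrist_force": force on the tool from outside, world axes, zero at the start; "torque": the same for the moment, N m; "width": opening from 0.0 (shut) to 1.0 (fully open).
Only numpy, scipy, OpenCV 4.12 (cv2) and the standard library are available. Lean on these libraries where they do the work, as an engineer would, in place of code of your own. Each camera call takes 0.05 s, during which the arm holds its last target.

## Working session

There is one attempt and no reset: what is moved stays moved. The work goes in short steps, Python scripts to look and compute and a shell command to move; the robot and the scene stay as the last step left them, time stands still between calls to the robot, and variables do not carry over. Pictures are saved under pics/ and viewed, and the job is handed in when it is done.

```bash
ls; mkdir -p pics; python3 - <<'E'
from workcell import bot
import cv2,numpy as np
print(bot.read_state())
for n in("scene","top"):
    p,d=bot.read_camera(n); cv2.imwrite(f"pics/{n}0.png",p[...,::-1]); np.savez(f"{n}0.npz",p=p,d=d); print(n,bot.get_calibration(n))
E
```

```text
pics
{'time': 0.0, 'q': array([-1.32290610e+00,  2.64757394e-01,  1.60542021e+00, -1.40132460e-05,
        1.27371703e+00, -3.69299404e-02]), 'joint_vel': array([-0.00076391,  0.00094738, -0.00011137, -0.00198417,  0.00050982,
        0.00134409]), 'joint_torque': array([-8.05850741e-04, -5.15116847e+01, -3.67309391e+01, -1.03703705e-04,
        1.29437810e-02, -1.03398020e-05]), 'tool_pos': array([ 0.1894604 , -0.64710627,  0.2439342 ]), 'tcp_rot': array([ 2.069372  ,  0.29914228, -2.06990659]), 'wrist_force': array([ 0.84625507,  0.0497153 , -0.25955473]), 'torque': array([ 0.01561144, -0.02172495,  0.02151975]), 'width': 1.0008276265676703}
scene {'fx': 503.3360897632874, 'fy': 503.3360897632874, 'cx': 316.7601031822718, 'cy': 240.98785973979716, 'rvec': array([ 2.0992627 ,  1.35175677, -0.50896052]), 'tvec': array([-0.27260335, -0.30210309,  1.07318811])}
top {'fx': 543.6382883402521, 'fy': 543.6382883402521, 'cx': 327.6577636619724, 'cy': 246.7184633874808, 'rvec': array([ 2.13589084, -2.18932349,  0.15929896]), 'tvec': array([0.04867173, 0.57012093, 0.70013872])}
```

View pics/scene0.png

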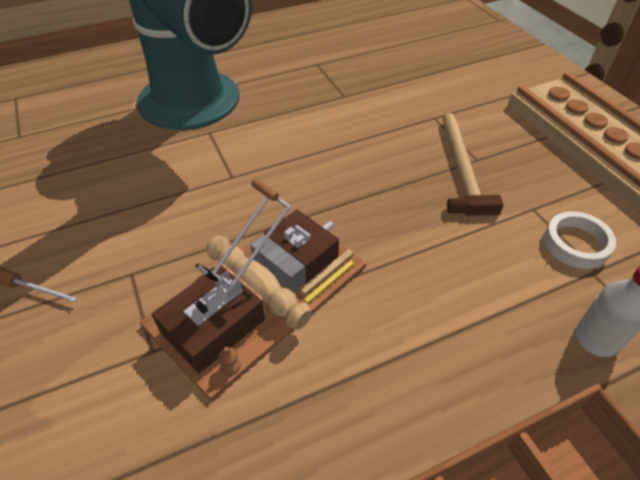

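View pics/top0.png

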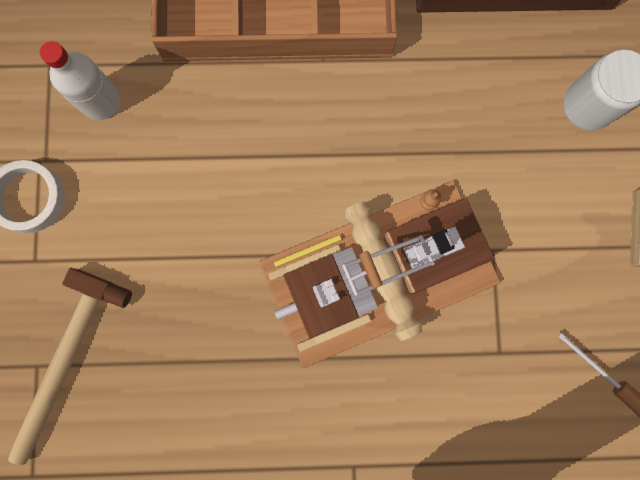

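The cradle is at about (380, 270) in top: hooks near (326, 292), lever near (445, 243), grip near (372, 270), with the loop standing up. I'll enlarge both views.

```bash
cat > h.py <<'E'
import numpy as np,cv2
from workcell import bot
from scipy.spatial.transform import Rotation as R
def cal(n):
    c=bot.get_calibration(n); K=np.array([[c['fx'],0,c['cx']],[0,c['fy'],c['cy']],[0,0,1]]); return K,R.from_rotvec(c['rvec']).as_matrix(),np.array(c['tvec'])
def atz(n,u,v,z):
    K,r,t=cal(n); d=r.T@np.linalg.solve(K,[u,v,1.]); o=-r.T@t; return o+d*(z-o[2])/d[2]
def atd(n,u,v,dep):
    K,r,t=cal(n); return r.T@(np.linalg.solve(K,[u,v,1.])*dep-t)
def proj(n,P):
    K,r,t=cal(n); q=(np.atleast_2d(P)@r.T+t)@K.T; return q[:,:2]/q[:,2:]
def crop(p,u0,v0,w,h,s,fn,pts=None):
    c=cv2.resize(p[v0:v0+h,u0:u0+w,::-1],None,fx=s,fy=s,interpolation=cv2.INTER_CUBIC)
    if pts is not None:
        for i,(u,v) in enumerate(pts):
            q=(int((u-u0+.5)*s),int((v-v0+.5)*s)); cv2.circle(c,q,3,(0,255,0),1)
            
    cv2.imwrite(fn,c)
def tri(a,b): # (u,v) in scene, (u,v) in top
    A=[]
    for n,(u,v) in(("scene",a),("top",b)):
        K,r,t=cal(n);P=K@np.c_[r,t];A+=[u*P[2]-P[0],v*P[2]-P[1]]
    X=np.linalg.svd(np.array(A))[2][-1];return X[:3]/X[3]
E
python3 - <<'E'
from h import *
s=np.load("scene0.npz");t=np.load("top0.npz")
crop(s['p'],135,170,240,180,3.3,"pics/s1.png")
crop(t['p'],250,170,260,200,3,"pics/t1.png")
for n in("scene","top"):
    K,r,tt=cal(n);print(n,-r.T@tt)
for uv in[(261,263),(457,181),(499,280),(303,366)]: print(uv,atz("top",*uv,0.012))
E
```

```text
scene [ 0.96148582 -0.13303086  0.61250257]
top [0.4763206  0.04881226 0.76703135]
(261, 263) [0.5536789  0.12749313 0.012     ]
(457, 181) [ 0.66462987 -0.15312166  0.012     ]
(499, 280) [ 0.5218152  -0.20399374  0.012     ]
(303, 366) [0.41149083 0.07185981 0.012     ]
```

View pics/s1.png

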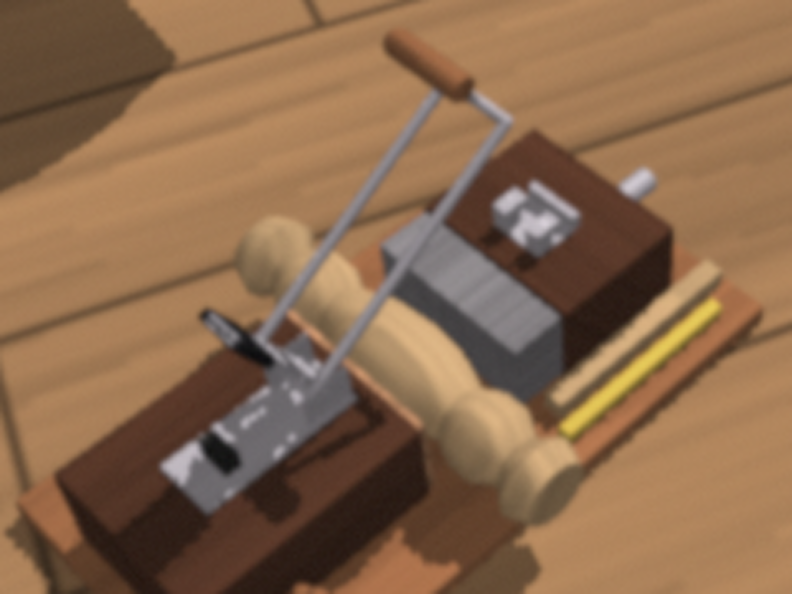

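View pics/t1.png

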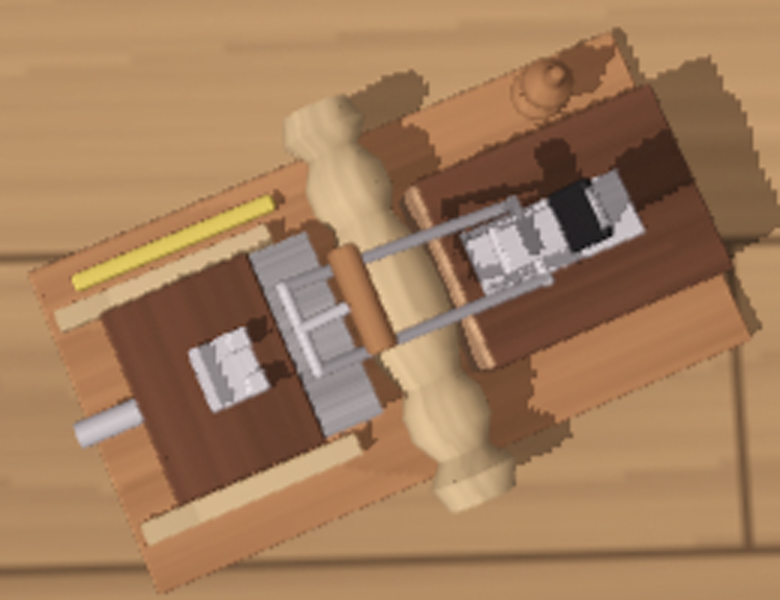

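```bash
cat > fit.py <<'E'
from h import *
from scipy.optimize import least_squares
T=lambda c:np.array(c)/3+[250,170]-.5+.17
S=lambda c:np.array(c)/3.3+[135,170]-.35
obs=[("top",T((30,270)),(-80,150,12),'b'),("top",T((160,592)),(80,150,12),'b')]
E
python3 - <<'E'
from fit import *
# x sign: cradle x=(.93,.368): world +x is image up in top -> corner (30,270) has larger world x -> +x
obs=[("top",(30,270),(80,150,12)),("top",(160,592),(-80,150,12)),("top",(612,30),(80,-150,12)),("top",(760,325),(-80,-150,12)),
("top",(652,85),(45,-140,60)),("top",(732,270),(-45,-140,60)),("top",(103,317),(45,125,60)),("top",(182,502),(-45,125,60)),
("scene",(760,312),(80,150,12)),("scene",(20,508),(80-160,-150,12)),("scene",(535,130),(-45,125,60)),("scene",(672,235),(45,125,60)),("scene",(60,480),(-45,-140,60)),("scene",(428,432),(45,-25,60)),("scene",(290,318),(-45,-25,60))]
P=np.array([o[2] for o in obs])/1000.
def f(x,full=False):
    r=R.from_euler('z',x[2]).as_matrix();W=P@r.T+[x[0],x[1],0]
    out=[]
    for o,w in zip(obs,W):
        uv=(T if o[0]=="top" else S)(o[1]); out.append(proj(o[0],w)[0]-uv)
    out=np.array(out); return out if full else out.ravel()
s=least_squares(f,[.54,-.04,.377],loss='soft_l1');print(s.x,np.degrees(s.x[2]));print(np.round(f(s.x,True),1))
for cam in("top","scene"):
    m=[i for i,o in enumerate(obs) if o[0]==cam]
    g=least_squares(lambda x:f(x,True)[m].ravel(),s.x,loss='soft_l1');print(cam,g.x)
np.save("pose.npy",s.x)
E
```

```text
[ 0.5397705  -0.03874741  0.3791296 ] 21.722526234188045
[[-0.7 -0.1]
 [ 0.7  0.1]
 [-0.1 -2. ]
 [-1.3  2.5]
 [-0.3 -3.1]
 [ 1.9 -3.1]
 [-1.  -2.6]
 [-0.4  0.1]
 [ 2.  -1.4]
 [-2.3 -0.6]
 [-0.4 -0.5]
 [ 1.5 -1.8]
 [-2.7 -0.5]
 [-1.2  0.6]
 [-2.6 -2. ]]
top [ 0.53803511 -0.03903681  0.37276818]
scene [ 0.54148231 -0.03756735  0.38149874]
```

```bash
cat >> h.py <<'E'
def model(x,z=0):
    r=R.from_euler('z',x[2]).as_matrix()
    return lambda P:(np.atleast_2d(P)/1000.)@r.T+[x[0],x[1],0]
def lines(im,n,x,u0,v0,w,h,s,fn,extra=[]):
    c=cv2.resize(im[v0:v0+h,u0:u0+w,::-1],None,fx=s,fy=s,interpolation=cv2.INTER_CUBIC)
    M=model(x)
    L=[[(80,150,12),(-80,150,12),(-80,-150,12),(80,-150,12),(80,150,12)],[(45,-25,60),(45,-140,60),(-45,-140,60),(-45,-25,60),(45,-25,60)],[(45,55,60),(45,125,60),(-45,125,60),(-45,55,60),(45,55,60)]]+extra
    for l in L:
        q=np.int32(np.round((proj(n,M(np.array(l,float)))-[u0,v0]+.5)*s));cv2.polylines(c,[q],False,(0,255,0),1,cv2.LINE_AA)
    cv2.imwrite(fn,c)
E
python3 - <<'E'
from h import *
x=np.load("pose.npy");s=np.load("scene0.npz");t=np.load("top0.npz")
lines(s['p'],"scene",x,135,170,240,180,3.3,"pics/s2.png")
lines(t['p'],"top",x,250,170,260,200,3,"pics/t2.png")
for uv in [(290,300),(300,330),(420,270),(480,240),(450,280)]:
    d=t['d'][uv[1],uv[0]];print(uv,d,atd("top",*uv,d))
for uv in [(315,255),(180,310),(220,340)]:
    d=s['d'][uv[1],uv[0]];print(uv,d,atd("scene",*uv,d))
E
```

```text
(290, 300) 0.75105983 [0.50136099 0.08802356 0.01201377]
(300, 330) 0.74511945 [0.46004736 0.07497783 0.01289601]
(420, 270) 0.7118408 [ 0.53461284 -0.08508874  0.05926078]
(480, 240) 0.7179507 [ 0.5723494  -0.16636896  0.05958199]
(450, 280) 0.75686175 [ 0.52342252 -0.13497812  0.01337336]
(315, 255) 0.7127923 [0.54813282 0.0486968  0.06060842]
(180, 310) 0.6507901 [ 0.56101761 -0.14848182  0.0628272 ]
(220, 340) 0.6392948 [ 0.61524089 -0.11390145  0.04737897]
```

View pics/s2.png

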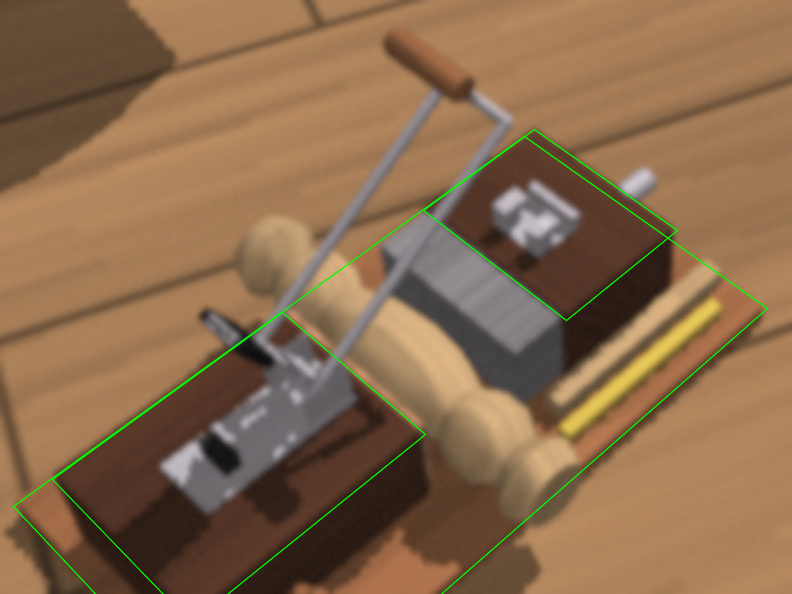

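View pics/t2.png

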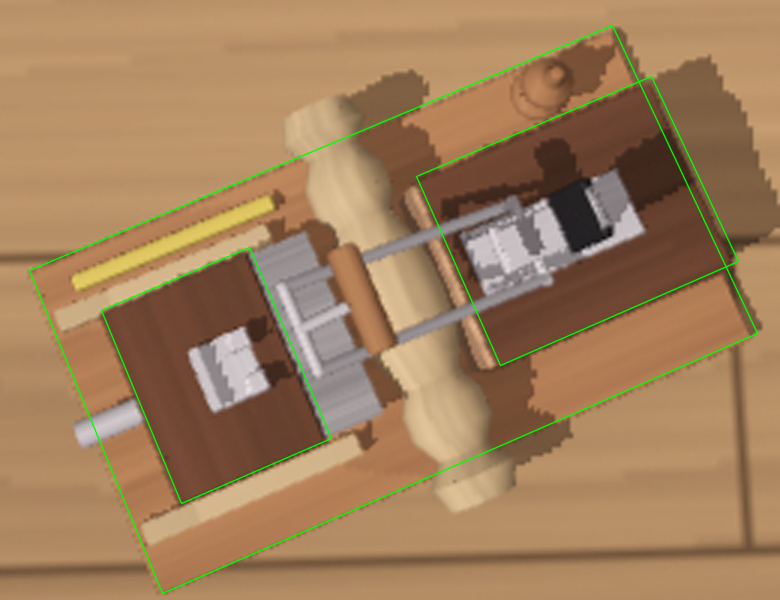

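```bash
python3 - <<'E'
from h import *
x=np.load("pose.npy");s=np.load("scene0.npz");t=np.load("top0.npz")
crop(s['p'],272,210,56,45,14,"pics/s3.png")
crop(t['p'],305,270,50,45,13,"pics/t3.png")
crop(s['p'],235,170,70,60,11,"pics/s4.png")
r=R.from_euler('z',x[2]).as_matrix()
inv=lambda W:((W-[x[0],x[1],0])@r)*1000
S=lambda a,b:(a/3.3+135-.5,b/3.3+170-.5);T=lambda a,b:(a/3+250-.5,b/3+170-.5)
print("grip",inv(tri(S(430,65),T(363,300))))
for a in [(410,272),(372,270),(330,272)]:
  d=t['d'][a[1]-2:a[1]+3,a[0]-2:a[0]+3];print(a,d.min(),inv(atd("top",*a,d.min())))
E
```

```text
grip [ -1.49712676  34.40780073 190.58232403]
(410, 272) 0.6555993 [-19.75643422 -17.58846007 114.67453119]
(372, 270) 0.57108635 [ -2.99155299  34.06154592 198.39645891]
(330, 272) 0.7056378 [21.65924173 68.49963607 63.20726301]
```

View pics/s3.png

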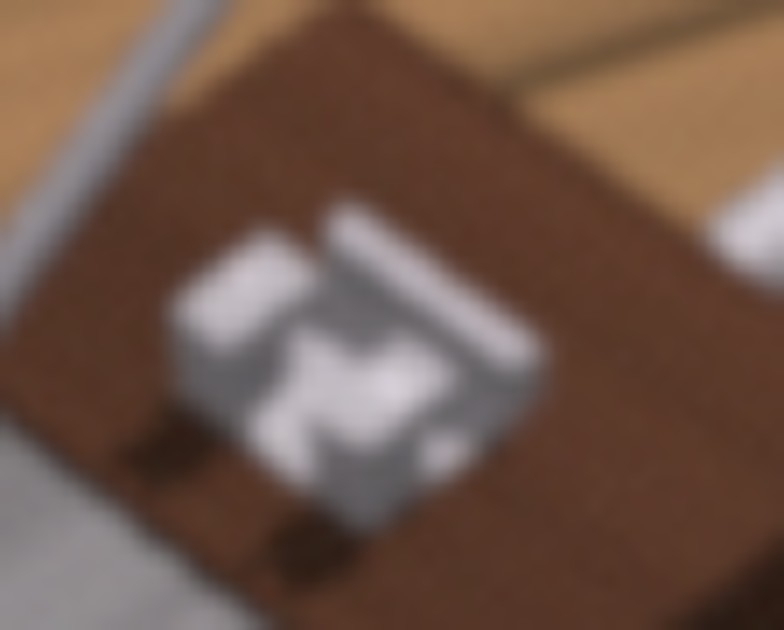

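View pics/t3.png

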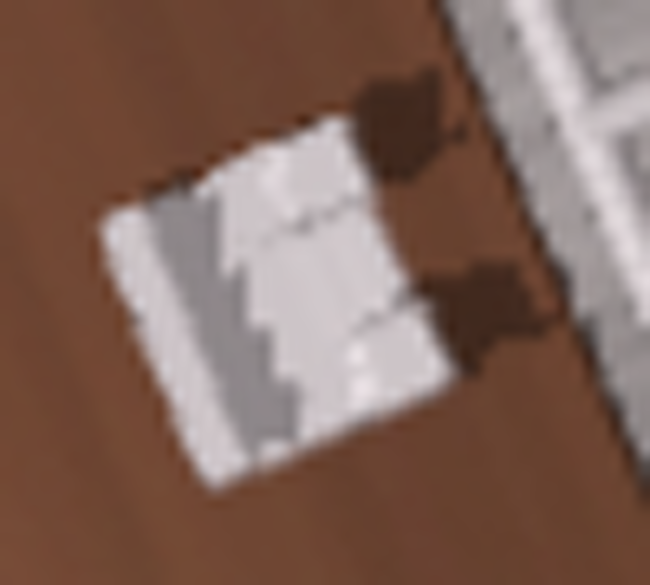

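View pics/s4.png

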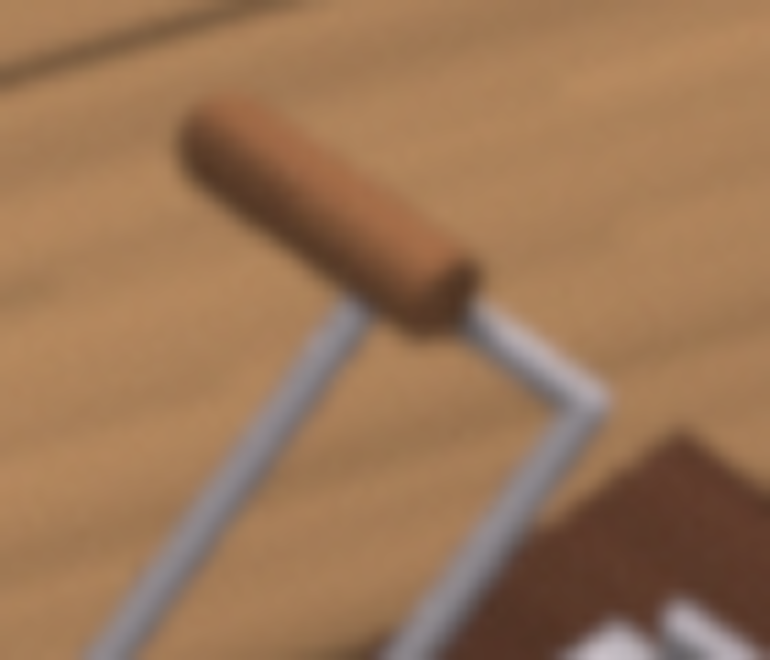

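```bash
python3 - <<'E'
from h import *
x=np.load("pose.npy")
r=R.from_euler('z',x[2]).as_matrix()
inv=lambda W:((W-[x[0],x[1],0])@r)*1000
S=lambda a,b:(a/3.3+135-.5,b/3.3+170-.5);T=lambda a,b:(a/3+250-.5,b/3+170-.5)
S4=lambda a,b:(a/11+235-.5,b/11+170-.5);S3=lambda a,b:(a/14+272-.5,b/14+210-.5);T3=lambda a,b:(a/13+305-.5,b/13+270-.5)
print("bar+x end",inv(tri(S4(600,400),T(285,285))))
print("grip ends",inv(tri(S4(205,120),T(385,345))),inv(tri(S4(450,290),T(343,255))))
print("plate",inv(tri(S(240,338),T(580,215))))
for nm,p,z in[("back outer",(157,360),68),("back inner",(200,335),68),("lip",(258,305),73),("front",(403,250),73)]:
  print(nm,inv(atz("top",*T3(*p),z/1000)))
for nm,p,z in[("back outer +x end",(545,355),68),("back top inner -x",(325,235),68),("hook-x front",(170,310),73),("hook -x, lip end",(270,230),73),("hook-x lip right",(330,275),73)]:
  print(nm,inv(atz("scene",*S3(*p),z/1000)))
E
```

```text
bar+x end [ 16.69171     55.41033486 159.21834961]
grip ends [-19.77760955  33.44767981 194.13207177] [ 16.27412831  34.83499495 190.8677288 ]
plate [ -1.53913962 -68.04182977 121.78133219]
back outer [-1.64031952 97.32178218 68.        ]
back inner [-1.04774887 92.4635192  68.        ]
lip [-0.76973591 86.18028594 73.        ]
front [-1.41552566 70.98834013 73.        ]
back outer +x end [13.43566812 96.29644441 68.        ]
back top inner -x [-15.01616509  92.37301372  68.        ]
hook-x front [-15.65576741  70.920326    73.        ]
hook -x, lip end [-16.24130244  85.82905606  73.        ]
hook-x lip right [-7.21783173 85.71375306 73.        ]
```

```bash
cat >> h.py <<'E'
X0=np.load("pose.npy")
def c2w(p): return model(X0)(np.array(p,float))[0]
def w2c(W): return R.from_euler('z',X0[2]).as_matrix().T@(np.array(W)-[X0[0],X0[1],0])*1000
def tgt(tau,flip=1):
    # tool x = down tilted tau deg towards cradle +y ; tool y along flip*cradle y
    c,s=np.cos(np.radians(tau)),np.sin(np.radians(tau))
    tx=np.array([0,s,-c]);ty=flip*np.array([0,c,s]);tz=np.cross(tx,ty)
    return R.from_euler('z',X0[2])*R.from_matrix(np.c_[tx,ty,tz])
def now(): 
    s=bot.read_state();return s,s['tool_pos'],R.from_rotvec(s['tcp_rot'])
def go(pc,tau,flip=1,quiet=False):
    """from current pose to TCP at cradle pc(mm), tilt tau: dp cm, rotation"""
    s,p,r=now();W=c2w(pc)
    d=r.inv().apply(W-p)*100;rv=(r.inv()*tgt(tau,flip)).as_rotvec()
    print("dp",np.round(d,2),"rot",np.round(rv,3))
def st():
    s,p,r=now();a=r.as_matrix();rc=R.from_euler('z',X0[2]).inv()
    print("t",round(s['time'],2),"tcpC",np.round(w2c(p),1),"tx",np.round(rc.apply(a[:,0]),3),"ty",np.round(rc.apply(a[:,1]),3),"F_c",np.round(rc.apply(s['wrist_force']),1),"w",round(s['width']*85,1),"q",np.round(s['q'],2))
E
python3 - <<'E'
from h import *
st();go((-1,34,260),0,1);go((-1,34,260),0,-1);print(c2w((-1,34,260)))
E
```

```text
t 0.1 tcpC [-550.6 -435.6  244.1] tx [ 0.     0.002 -1.   ] ty [-0.094 -0.996 -0.002] F_c [-0.4  0.1  0.2] w 84.7 q [-1.32  0.26  1.61 -0.    1.27 -0.04]
dp [ -1.48 -51.93 -50.29] rot [3.047e+00 3.000e-03 0.000e+00]
dp [ -1.48 -51.93 -50.29] rot [-0.094 -0.     0.002]
[ 0.5262577  -0.00753196  0.26      ]
```

```bash
python3 -m creep '[{"grip":4.5,"dp":[-4,-52,-50.3],"rotation":[-0.09,0,0]},{"grip":4.5,"dp":[-4,-52,-50.3],"rotation":[-0.09,0,0]},{"grip":4.5,"dp":[-4,-52,-50.3],"rotation":[-0.09,0,0]},{"grip":4.5,"dp":[-4,-52,-50.3],"rotation":[-0.09,0,0]},{"grip":4.5,"dp":[-4,-52,-50.3],"rotation":[-0.09,0,0]}]'; python3 -c "
from h import *
st();go((-1,34,284),0,-1)"
```

```text
time: 0.52
tool_pos: [0.2866, -0.4616, 0.2561]
tcp_rot: [2.017, 0.383, -2.018]
wrist_force: [-0.4, -0.3, 0.4]
width: 0.528
t 0.52 tcpC [-391.7 -299.2  256.1] tx [-0.     0.001 -1.   ] ty [-0.005 -1.    -0.001] F_c [-0.5 -0.1  0.4] w 44.9 q [-1.06  0.01  1.87  0.    1.26  0.14]
dp [ -2.75 -33.52 -38.9 ] rot [-0.005  0.     0.001]
```

```bash
python3 -m creep '[{"grip":4.5,"dp":[-2.7,-33.5,-38.9],"rotation":[0,0,0]},{"grip":4.5,"dp":[-2.7,-33.5,-38.9],"rotation":[0,0,0]},{"grip":4.5,"dp":[-2.7,-33.5,-38.9],"rotation":[0,0,0]},{"grip":4.5,"dp":[-2.7,-33.5,-38.9],"rotation":[0,0,0]},{"grip":4.5,"dp":[-2.7,-33.5,-38.9],"rotation":[0,0,0]}]'>/dev/null; python3 -c "
from h import *
st();go((-1,18,284),20,-1)"
```

```text
t 0.93 tcpC [-233.4 -164.1  267.5] tx [-0.  0. -1.] ty [-0.005 -1.    -0.   ] F_c [ 0.1 -1.1  0.7] w 44.5 q [-0.68 -0.14  1.99  0.    1.29  0.52]
dp [ -1.64 -18.32 -23.16] rot [-0.005 -0.001 -0.349]
```

```bash
python3 -m creep '[{"grip":4.5,"dp":[-1.6,-15,-23.2],"rotation":[0,0,-0.1]},{"grip":4.5,"dp":[-1.6,-15,-23.2],"rotation":[0,0,-0.2]},{"grip":4.5,"dp":[-1.6,-15,-23.2],"rotation":[0,0,-0.3]},{"grip":4.5,"dp":[-1.6,-15,-23.2],"rotation":[0,0,-0.4]},{"grip":4.5,"dp":[-1.6,-15,-23.2],"rotation":[0,0,-0.49]}]'>/dev/null; python3 -c "
from h import *
st();go((-1,-4,262),28,-1)"
```

```text
t 1.35 tcpC [-57.5 -52.7 280.1] tx [ 0.002  0.474 -0.88 ] ty [-0.003 -0.88  -0.474] F_c [ 0.3 -0.7  0.6] w 44.8 q [-0.47  0.16  1.73  0.32  1.62  0.68]
dp [ 3.91 -3.45 -5.63] rot [-0.003 -0.002  0.005]
```

```bash
python3 -m creep '[{"grip":3.5,"dp":[3.9,-3.4,-5.6],"rotation":[0,0,0]},{"grip":3.5,"dp":[3.9,-3.4,-5.6],"rotation":[0,0,0]},{"grip":3.5,"dp":[3.9,-3.4,-5.6],"rotation":[0,0,0]}]'>/dev/null; python3 - <<'E'
from h import *
st()
for n,b in(("scene",(200,90,160,120,5)),("top",(320,190,160,120,5))):
    p,d=bot.read_camera(n);cv2.imwrite(f"pics/{n}5f.png",p[...,::-1]);crop(p,*b,f"pics/{n}5.png",)
E
```

```text
t 1.6 tcpC [ -0.4  -1.4 258.8] tx [-0.001  0.475 -0.88 ] ty [-0.001 -0.88  -0.475] F_c [-0.7  0.6 -0.4] w 34.8 q [-0.34  0.19  1.74  0.36  1.55  0.78]
```

View pics/scene5.png

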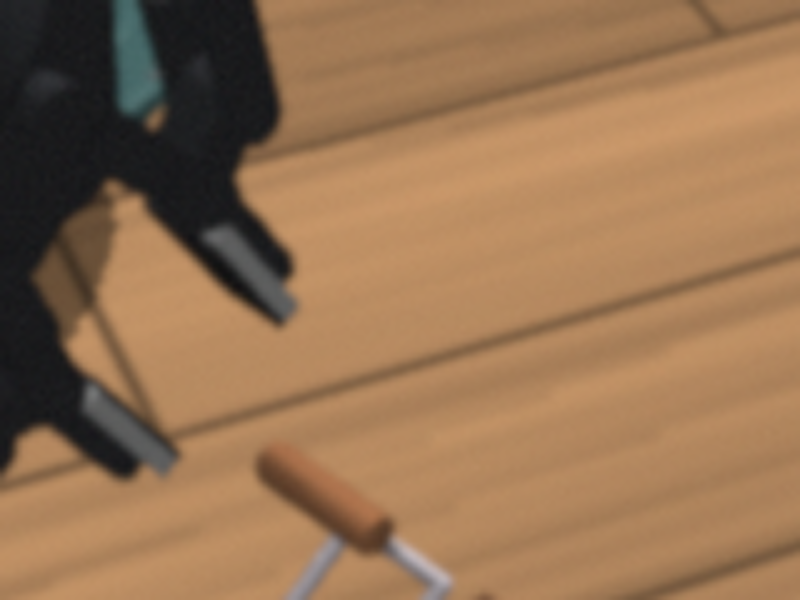

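View pics/top5.png

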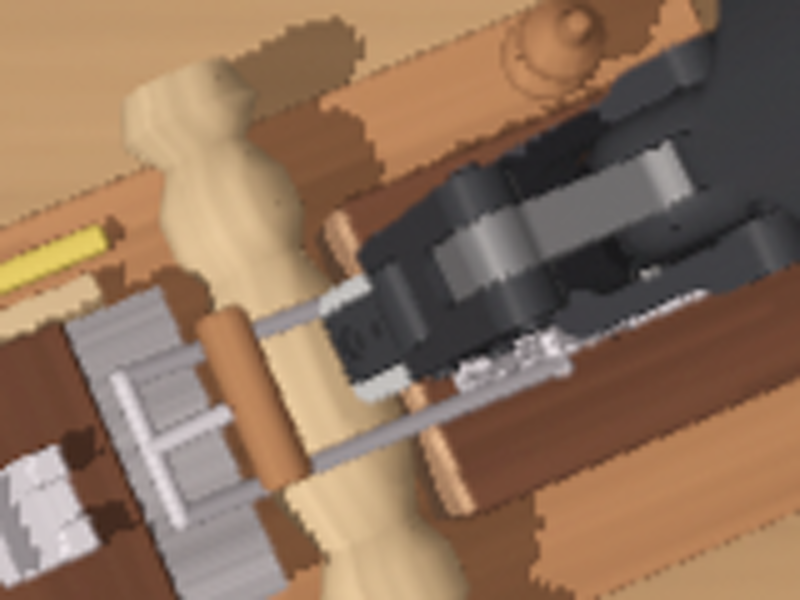

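```bash
python3 - <<'E'
from h import *
s,p,r=now()
rc=R.from_euler('z',X0[2])
for d in (6,8,10):
  for nm,sy,n in(("+y finger",-17.4,"scene"),("-y finger",17.4,"scene"),("+y back",-17.4-8,"top")):
    P=[p+r.apply([d/1000,sy/1000,k/1000]) for k in(-11,11)]
    q=proj(n,np.array(P)); o=(200,90) if n=="scene" else (320,190)
    print(d,nm,n,np.round((q-o+.5)*5,0).tolist())
E
```

```text
6 +y finger scene [[257.0, 322.0], [191.0, 277.0]]
6 -y finger scene [[157.0, 448.0], [93.0, 401.0]]
6 +y back top [[340.0, 288.0], [388.0, 397.0]]
8 +y finger scene [[261.0, 326.0], [195.0, 281.0]]
8 -y finger scene [[161.0, 452.0], [97.0, 405.0]]
8 +y back top [[334.0, 292.0], [382.0, 400.0]]
10 +y finger scene [[265.0, 330.0], [199.0, 286.0]]
10 -y finger scene [[166.0, 455.0], [102.0, 409.0]]
10 +y back top [[328.0, 295.0], [376.0, 403.0]]
```

```bash
python3 -c "
from h import *
st();go((-1.5,31.5,197),28,-1)"
```

```text
t 1.7 tcpC [ -3.1  -4.4 260.2] tx [-0.001  0.472 -0.882] ty [-0.002 -0.882 -0.472] F_c [-0.9 -0.3 -0.3] w 34.6 q [-0.35  0.19  1.74  0.36  1.56  0.78]
dp [ 7.26 -0.19 -0.17] rot [-0.002  0.001  0.002]
```

```bash
python3 -m creep '[{"grip":3.5,"dp":[2.5,-0.2,-0.16],"rotation":[0,0,0]},{"grip":3.5,"dp":[4.2,-0.2,-0.16],"rotation":[0,0,0]},{"grip":3.5,"dp":[5.5,-0.2,-0.16],"rotation":[0,0,0]},{"grip":3.5,"dp":[5.5,-0.2,-0.16],"rotation":[0,0,0]}]'>/dev/null; python3 - <<'E'
from h import *
for n,b in(("scene",(200,120,120,90,6.6)),("top",(320,220,120,90,6.6))):
    p,d=bot.read_camera(n);crop(p,*b,f"pics/{n}6.png",)
st();go((-1.5,31.5,197),28,-1)
E
```

```text
t 2.13 tcpC [ -1.9  21.5 213.9] tx [ 0.002  0.471 -0.882] ty [-0.005 -0.882 -0.471] F_c [-0.4  0.5  0.8] w 35.2 q [-0.32  0.2   1.82  0.37  1.46  0.78]
dp [ 1.97 -0.09 -0.04] rot [-0.005 -0.002  0.001]
```

View pics/scene6.png

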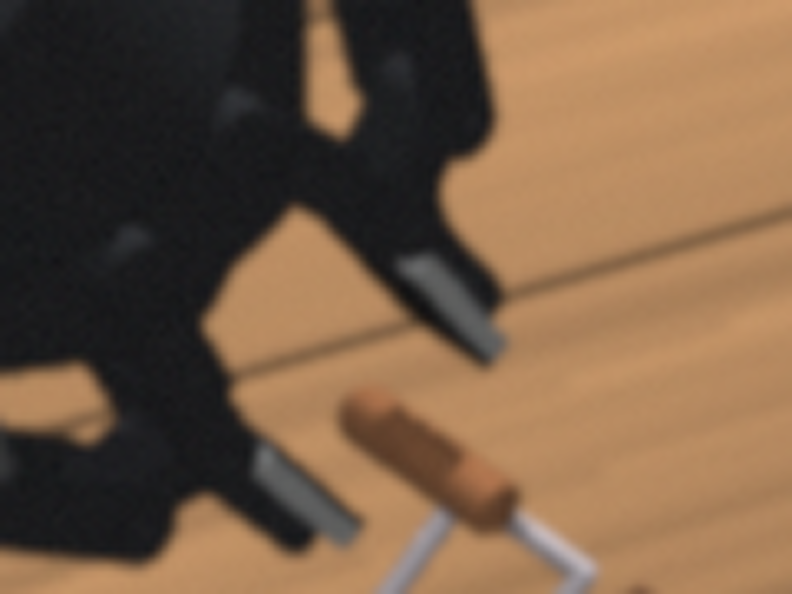

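View pics/top6.png

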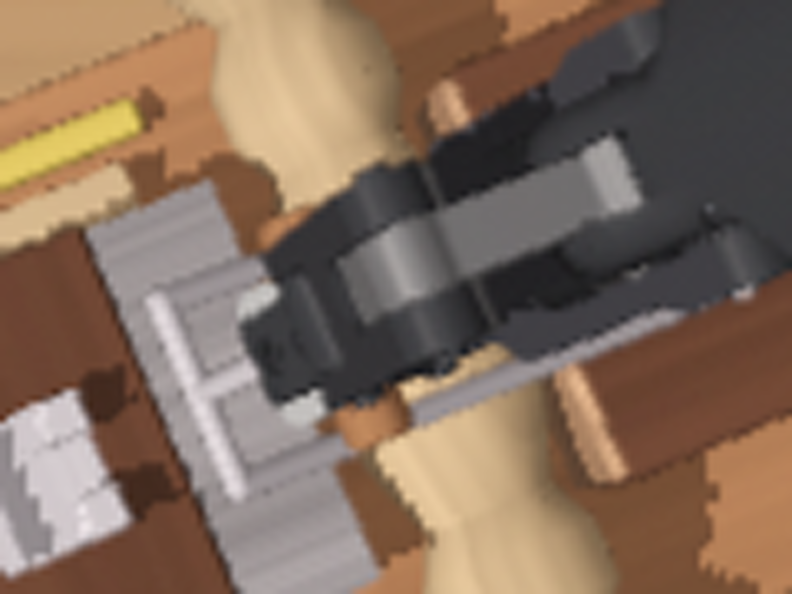

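```bash
python3 -m creep '[{"grip":3.5,"dp":[1.0,-0.1,0],"rotation":[0,0,0]},{"grip":3.5,"dp":[1.9,-0.1,0],"rotation":[0,0,0]},{"grip":3.5,"dp":[1.9,-0.1,0],"rotation":[0,0,0]},{"grip":2.4,"dp":[1.9,-0.1,0],"rotation":[0,0,0]},{"grip":1.7,"dp":[1.9,-0.1,0],"rotation":[0,0,0]}]' 20; python3 - <<'E'
from h import *
for n,b in(("scene",(200,120,120,90,6.6)),("top",(320,220,120,90,6.6))):
    p,d=bot.read_camera(n);crop(p,*b,f"pics/{n}7.png",)
st()
E
```

```text
time: 2.55
tool_pos: [0.5269, -0.0097, 0.1976]
tcp_rot: [-1.966, -0.908, 2.162]
wrist_force: [0.2, 0.3, -0.2]
width: 0.197
t 2.65 tcpC [ -1.   31.6 197.8] tx [ 0.003  0.47  -0.883] ty [-0.004 -0.883 -0.47 ] F_c [-0.4  0.1 -0.6] w 16.9 q [-0.3   0.2   1.85  0.38  1.43  0.77]
```

View pics/scene7.png

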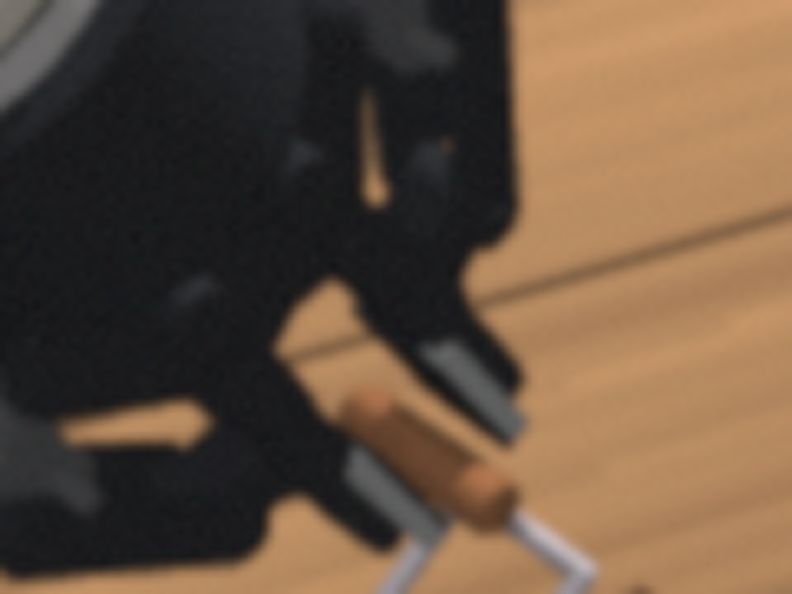

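```bash
python3 -m creep '[{"grip":1.7,"dp":[0.2,0.15,0],"rotation":[0,0,0]},{"grip":1.7,"dp":[0.4,0.15,0],"rotation":[0,0,0]},{"grip":1.4,"dp":[0.4,0.15,0],"rotation":[0,0,0]},{"grip":1.0,"dp":[0.4,0.15,0],"rotation":[0,0,0]},{"grip":1.0,"dp":[0.4,0.15,0],"rotation":[0,0,0]}]' 25; python3 - <<'E'
from h import *
for n,b in(("scene",(200,120,120,90,6.6)),("top",(320,220,120,90,6.6))):
    p,d=bot.read_camera(n);crop(p,*b,f"pics/{n}8.png",)
st()
E
```

```text
time: 3.07
tool_pos: [0.5265, -0.0092, 0.1929]
tcp_rot: [-1.966, -0.907, 2.163]
wrist_force: [0.6, -1.1, -1.3]
width: 0.123
t 3.17 tcpC [ -1.4  32.3 192.9] tx [ 0.002  0.47  -0.882] ty [-0.004 -0.882 -0.47 ] F_c [ 0.  -0.8 -2.6] w 10.7 q [-0.3   0.2   1.85  0.38  1.42  0.77]
```

View pics/scene8.png

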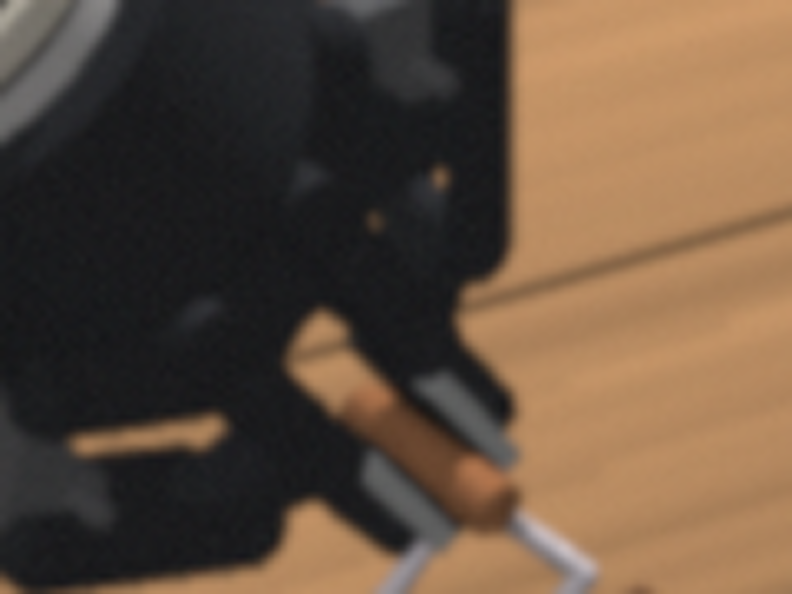

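View pics/top8.png

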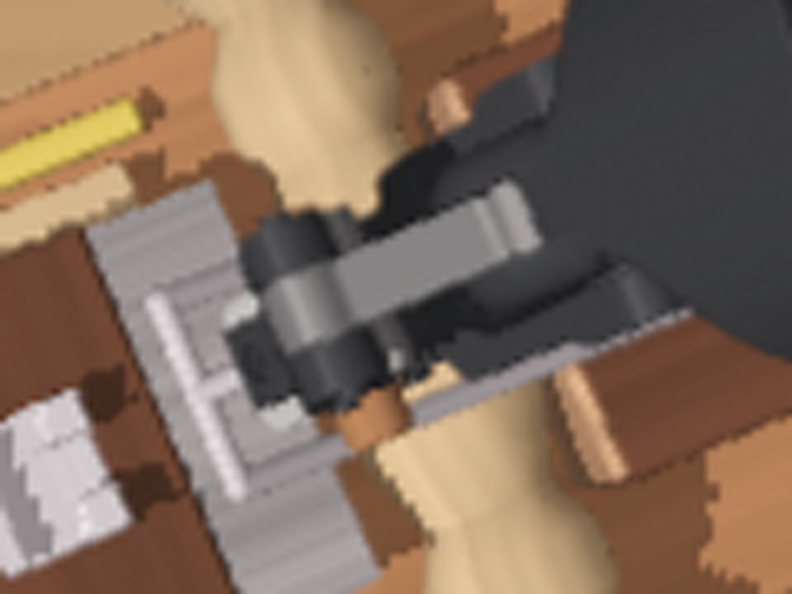

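```bash
cat >> h.py <<'E'
PIV=np.array([-45.,74.])
def ik(bar):
    v=np.array(bar,float)-PIV;d=np.hypot(*v);a=np.arccos((d*d+256-16900)/(2*d*16))
    la=np.arctan2(v[1],v[0])+a  # link angle
    lp=PIV+16*np.array([np.cos(la),np.sin(la)]);w=np.array(bar)-lp;ld=np.arctan2(w[1],w[0])
    grip=np.array(bar)+40*np.array([-np.sin(ld),np.cos(ld)])
    return np.degrees(la)-35,np.degrees(ld),grip   # theta deg, loop dir deg, grip
def bargo(bar,e,tau=None,xc=-1.4,off=5):
    th,ld,g=ik(bar)
    if tau is None: tau=ld-off
    t=np.radians(tau);tcp=g-e*np.array([np.sin(t),-np.cos(t)])
    print("bar",bar,"lever",round(th,1),"loopdir",round(ld,1),"grip",np.round(g,1),"tau",round(tau,1),"tcp",np.round(tcp,1),end=" ")
    go((xc,tcp[0],tcp[1]),tau,-1)
E
python3 - <<'E'
from h import *
for b in[(55.4,159.2),(62,150),(70,138),(77,125),(83,110),(88,95),(89,90),(89.2,62.5),(82.9,62.5)]: bargo(b,4)
E
```

```text
bar (55.4, 159.2) lever 85.8 loopdir 33.3 grip [ 33.4 192.6] tau 28.3 tcp [ 31.5 196.1] dp [-0.32 -0.08 -0.  ] rot [-0.004 -0.002 -0.005]
bar (62, 150) lever 82.4 loopdir 28.4 grip [ 43.  185.2] tau 23.4 tcp [ 41.4 188.9] dp [ 0.78 -0.61 -0.  ] rot [-0.004 -0.001  0.082]
bar (70, 138) lever 74.8 loopdir 22.1 grip [ 54.9 175.1] tau 17.1 tcp [ 53.8 178.9] dp [ 2.25 -1.24  0.  ] rot [-0.004 -0.001  0.191]
bar (77, 125) lever 66.2 loopdir 15.8 grip [ 66.1 163.5] tau 10.8 tcp [ 65.4 167.4] dp [ 3.8  -1.72  0.01] rot [-0.004 -0.001  0.302]
bar (83, 110) lever 56.6 loopdir 8.9 grip [ 76.8 149.5] tau 3.9 tcp [ 76.6 153.5] dp [ 5.56 -2.06  0.01] rot [-0.004 -0.001  0.423]
bar (88, 95) lever 43.8 loopdir 2.3 grip [ 86.4 135. ] tau -2.7 tcp [ 86.6 139. ] dp [ 7.31 -2.25  0.02] rot [-0.004 -0.     0.536]
bar (89, 90) lever 40.5 loopdir 0.2 grip [ 88.8 130. ] tau -4.8 tcp [ 89.2 134. ] dp [ 7.87 -2.25  0.02] rot [-0.004 -0.     0.573]
bar (89.2, 62.5) lever 29.8 loopdir -11.5 grip [ 97.2 101.7] tau -16.5 tcp [ 98.3 105.5] dp [10.81 -1.72  0.02] rot [-0.005  0.     0.778]
bar (82.9, 62.5) lever 52.0 loopdir -12.2 grip [ 91.4 101.6] tau -17.2 tcp [ 92.5 105.4] dp [10.55 -1.2   0.02] rot [-0.005  0.     0.79 ]
```

```bash
python3 -m creep '[{"grip":0.7,"dp":[0,0,0],"rotation":[0,0,0]},{"grip":0.7,"dp":[0,0,0],"rotation":[0,0,0]},{"grip":0.7,"dp":[0.5,-0.3,0],"rotation":[0,0,0.04]},{"grip":0.7,"dp":[1.0,-0.55,0],"rotation":[0,0,0.08]},{"grip":0.7,"dp":[1.0,-0.55,0],"rotation":[0,0,0.08]}]' 25; python3 - <<'E'
from h import *
st()
for b in[(70,138),(77,125),(83,110),(88,95),(89,90)]: bargo(b,1)
E
```

```text
time: 3.58
tool_pos: [0.5228, 0.0, 0.1866]
tcp_rot: [-2.039, -0.842, 2.205]
wrist_force: [1.2, -3.9, -5.0]
width: 0.125
t 3.58 tcpC [ -1.5  42.3 186.6] tx [ 0.001  0.396 -0.918] ty [-0.003 -0.918 -0.396] F_c [-0.3 -4.1 -5. ] w 10.6 q [-0.25  0.16  1.89  0.33  1.35  0.82]
bar (70, 138) lever 74.8 loopdir 22.1 grip [ 54.9 175.1] tau 17.1 tcp [ 54.6 176. ] dp [ 1.46 -0.71 -0.  ] rot [-0.003 -0.001  0.109]
bar (77, 125) lever 66.2 loopdir 15.8 grip [ 66.1 163.5] tau 10.8 tcp [ 65.9 164.5] dp [ 2.96 -1.3   0.  ] rot [-0.003 -0.001  0.22 ]
bar (83, 110) lever 56.6 loopdir 8.9 grip [ 76.8 149.5] tau 3.9 tcp [ 76.8 150.5] dp [ 4.67 -1.74  0.01] rot [-0.003 -0.001  0.34 ]
bar (88, 95) lever 43.8 loopdir 2.3 grip [ 86.4 135. ] tau -2.7 tcp [ 86.4 136. ] dp [ 6.39 -2.04  0.01] rot [-0.003 -0.001  0.454]
bar (89, 90) lever 40.5 loopdir 0.2 grip [ 88.8 130. ] tau -4.8 tcp [ 88.9 131. ] dp [ 6.95 -2.08  0.01] rot [-0.003 -0.001  0.491]
```

```bash
python3 -m creep '[{"grip":0.7,"dp":[0.75,-0.38,0],"rotation":[0,0,0.055]},{"grip":0.7,"dp":[1.46,-0.71,0],"rotation":[0,0,0.11]},{"grip":0.7,"dp":[2.2,-1.02,0],"rotation":[0,0,0.165]},{"grip":0.7,"dp":[2.96,-1.3,0],"rotation":[0,0,0.22]},{"grip":0.7,"dp":[2.96,-1.3,0],"rotation":[0,0,0.22]}]'; python3 - <<'E'
from h import *
for n,b in(("scene",(170,110,180,135,4.4)),("top",(280,210,200,150,4))):
    p,d=bot.read_camera(n);crop(p,*b,f"pics/{n}9.png",)
st()
for b in[(77,125),(83,110),(88,95),(89,90)]: bargo(b,1)
E
```

```text
time: 4.0
tool_pos: [0.5137, 0.0227, 0.1645]
tcp_rot: [2.047, 0.594, -2.123]
wrist_force: [1.6, -2.5, -3.3]
width: 0.123
t 4.1 tcpC [ -1.2  66.2 165.4] tx [ 0.     0.191 -0.982] ty [-0.003 -0.982 -0.191] F_c [-0.4 -0.6 -1.7] w 10.8 q [-0.11  0.08  1.99  0.18  1.18  1.  ]
bar (77, 125) lever 66.2 loopdir 15.8 grip [ 66.1 163.5] tau 10.8 tcp [ 65.9 164.5] dp [0.08 0.04 0.02] rot [-0.003 -0.     0.004]
bar (83, 110) lever 56.6 loopdir 8.9 grip [ 76.8 149.5] tau 3.9 tcp [ 76.8 150.5] dp [ 1.66 -0.76  0.02] rot [-0.003 -0.     0.124]
bar (88, 95) lever 43.8 loopdir 2.3 grip [ 86.4 135. ] tau -2.7 tcp [ 86.4 136. ] dp [ 3.27 -1.43  0.02] rot [-0.003  0.     0.238]
bar (89, 90) lever 40.5 loopdir 0.2 grip [ 88.8 130. ] tau -4.8 tcp [ 88.9 131. ] dp [ 3.81 -1.58  0.03] rot [-0.003  0.     0.275]
```

View pics/scene9.png

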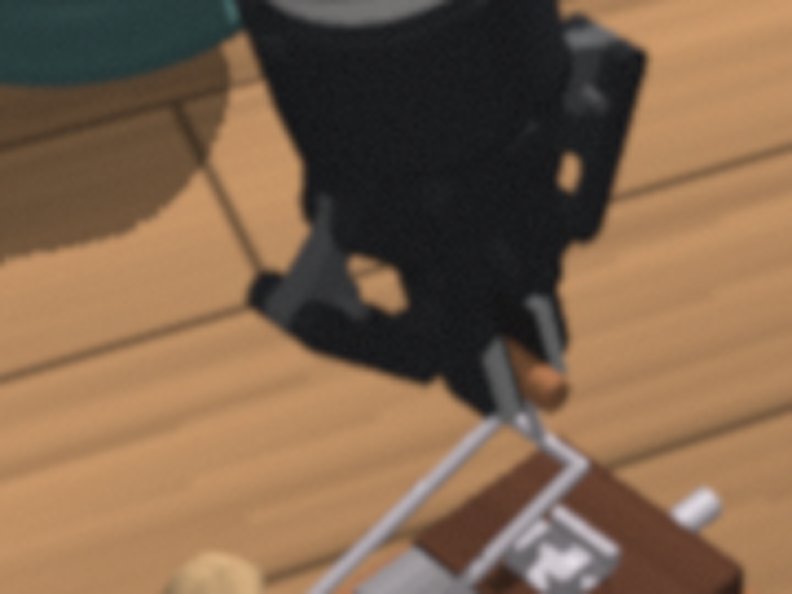

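View pics/top9.png

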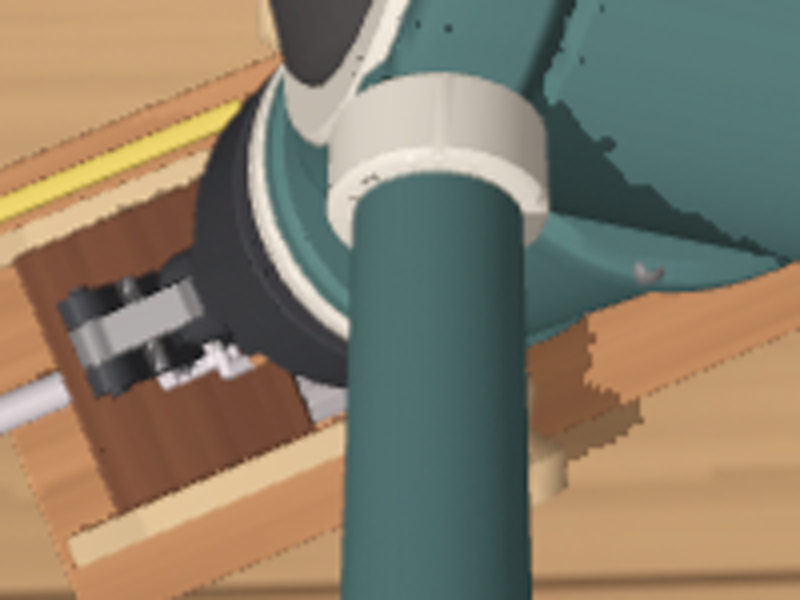

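```bash
cat >> h.py <<'E'
def atx(u,v,xc,n="scene"):
    K,r,t=cal(n);o=w2c(-r.T@t);f=w2c(atd(n,u,v,1.0));d=f-o
    return o+d*(xc-o[0])/d[0]
E
python3 - <<'E'
from h import *
q=lambda a,b:(a/4.4+170-.5,b/4.4+110-.5)
for x in(15,18): print(atx(*q(582,463),x),atx(*q(520,420),-1))
print(atx(*q(552,397),19))
M=model(X0)
for P in [(18,77,125),(18.5,66,163.5)]: print((proj("scene",M(P))[0]-[170,110]+.5)*4.4)
E
```

```text
[ 15.          79.16816157 123.96074768] [ -1.          69.25876374 138.6198281 ]
[ 18.          76.3351929  128.24779841] [ -1.          69.25876374 138.6198281 ]
[ 19.          64.54487326 165.19198925]
[583.83317894 469.26814911]
[554.60398247 397.79839863]
```

```bash
python3 -m creep '[{"grip":0.7,"dp":[0.8,-0.4,0],"rotation":[0,0,0.06]},{"grip":0.7,"dp":[1.66,-0.76,0],"rotation":[0,0,0.124]},{"grip":0.7,"dp":[2.5,-1.12,0],"rotation":[0,0,0.18]},{"grip":0.7,"dp":[3.27,-1.43,0.02],"rotation":[0,0,0.238]},{"grip":0.7,"dp":[3.27,-1.43,0.02],"rotation":[0,0,0.238]}]'; python3 - <<'E'
from h import *
p,d=bot.read_camera("scene");crop(p,250,190,90,67,8.8,"pics/scene10.png")
st()
for b in[(88,95),(89,90),(89.2,80)]: bargo(b,1)
M=model(X0)
print(proj("scene",M((18,88,95))),(proj("scene",M((18,88,95)))-[250,190]+.5)*8.8)
E
```

```text
time: 4.52
tool_pos: [0.5064, 0.0411, 0.1349]
tcp_rot: [2.004, 0.331, -1.988]
wrist_force: [3.6, -2.3, -1.3]
width: 0.125
t 4.57 tcpC [ -1.1  86.3 135.7] tx [-0.001 -0.047 -0.999] ty [-0.003 -0.999  0.047] F_c [-0.9 -2.9 -1. ] w 10.5 q [ 0.06  0.04  2.08 -0.05  1.01  1.28]
bar (88, 95) lever 43.8 loopdir 2.3 grip [ 86.4 135. ] tau -2.7 tcp [ 86.4 136. ] dp [-0.03 -0.01  0.03] rot [-0.003  0.001 -0.   ]
bar (89, 90) lever 40.5 loopdir 0.2 grip [ 88.8 130. ] tau -4.8 tcp [ 88.9 131. ] dp [ 0.46 -0.29  0.03] rot [-0.003  0.001  0.037]
bar (89.2, 80) lever 38.5 loopdir -4.1 grip [ 92.1 119.9] tau -9.1 tcp [ 92.2 120.9] dp [ 1.45 -0.66  0.03] rot [-0.003  0.001  0.112]
[[308.33584898 226.91189294]] [[517.75547105 329.22465787]]
```

View pics/scene10.png

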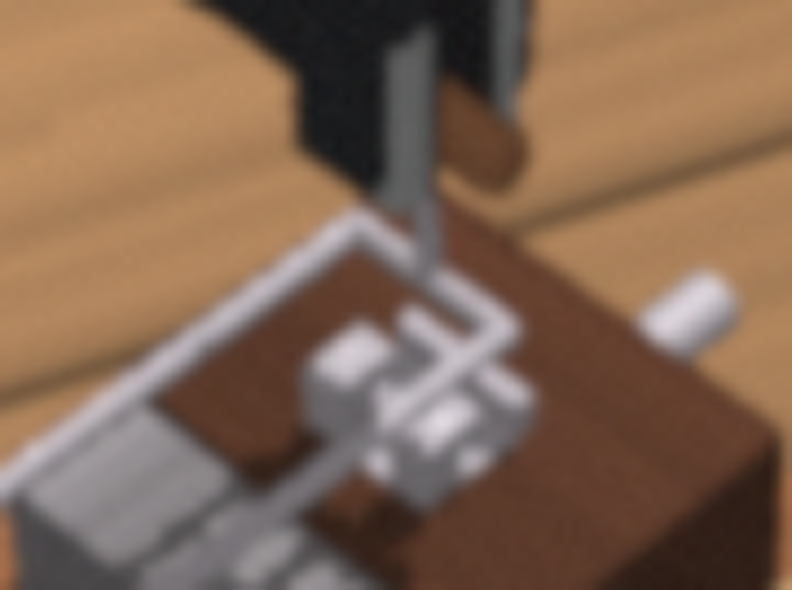

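```bash
python3 -m creep '[{"grip":0.7,"dp":[0.5,-0.3,0.02],"rotation":[0,0,0.04]},{"grip":0.7,"dp":[1.0,-0.5,0.02],"rotation":[0,0,0.08]},{"grip":0.7,"dp":[1.4,-0.65,0.02],"rotation":[0,0,0.11]},{"grip":0.7,"dp":[1.4,-0.65,0.02],"rotation":[0,0,0.11]}]'; python3 - <<'E'
from h import *
p,d=bot.read_camera("scene");crop(p,270,200,60,45,13.2,"pics/scene11.png")
st()
for b in[(89.2,80),(89.2,74),(89.2,70),(89.2,62.5)]: bargo(b,1)
M=model(X0)
o=lambda P:np.round((proj("scene",M(P))-[270,200]+.5)*13.2).tolist()
print("bar mid",o((-1,89.2,80)),"ends",o((18.5,89.2,80)),o((-20.5,89.2,80)),"earlier mid", (proj("scene",M((-1,88,95)))-[250,190]+.5)*8.8)
print("keeper: back top",o([(13,92.9,68),(-15,92.9,68),(13,96.9,68),(-15,96.9,68)]),"lip",o([(-15,85.4,73),(-7,85.4,73),(5,85.4,73),(13,85.4,73)]))
E
```

```text
time: 4.9
tool_pos: [0.5046, 0.0461, 0.1213]
tcp_rot: [1.979, 0.216, -1.923]
wrist_force: [2.1, -1.0, -0.2]
width: 0.123
t 4.95 tcpC [ -1.2  91.7 121.7] tx [-0.002 -0.155 -0.988] ty [-0.004 -0.988  0.155] F_c [ 0.1 -0.6 -0.9] w 10.8 q [ 0.14  0.04  2.11 -0.19  0.96  1.44]
bar (89.2, 80) lever 38.5 loopdir -4.1 grip [ 92.1 119.9] tau -9.1 tcp [ 92.2 120.9] dp [ 0.07 -0.07  0.02] rot [-0.004  0.002  0.003]
bar (89.2, 74) lever 36.5 loopdir -6.7 grip [ 93.9 113.7] tau -11.7 tcp [ 94.1 114.7] dp [ 0.66 -0.35  0.02] rot [-0.004  0.002  0.048]
bar (89.2, 70) lever 34.5 loopdir -8.4 grip [ 95.  109.6] tau -13.4 tcp [ 95.3 110.5] dp [ 1.05 -0.53  0.02] rot [-0.004  0.002  0.078]
bar (89.2, 62.5) lever 29.8 loopdir -11.5 grip [ 97.2 101.7] tau -16.5 tcp [ 97.5 102.7] dp [ 1.79 -0.87  0.03] rot [-0.004  0.002  0.133]
bar mid [[398.0, 360.0]] ends [[526.0, 453.0]] [[273.0, 270.0]] earlier mid [[433.31336581 268.82333687]]
keeper: back top [[516.0, 481.0], [336.0, 351.0], [541.0, 462.0], [362.0, 332.0]] lip [[286.0, 357.0], [337.0, 394.0], [414.0, 450.0], [466.0, 488.0]]
```

View pics/scene11.png

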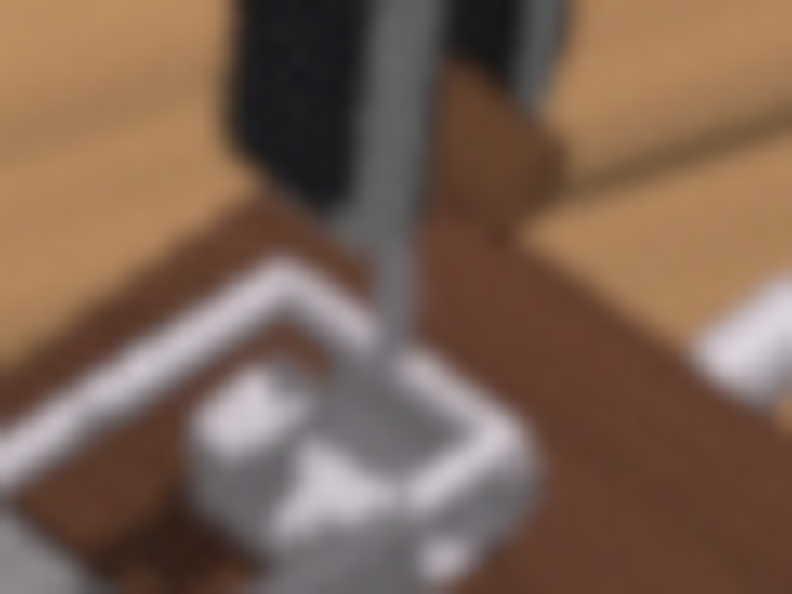

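```bash
python3 -m creep '[{"grip":0.7,"dp":[0.3,-0.18,0.02],"rotation":[0,0,0.025]},{"grip":0.7,"dp":[0.5,-0.27,0.02],"rotation":[0,0,0.04]},{"grip":0.7,"dp":[0.65,-0.34,0.02],"rotation":[0,0,0.048]},{"grip":0.7,"dp":[0.65,-0.34,0.02],"rotation":[0,0,0.048]}]'; python3 - <<'E'
from h import *
st()
for b in[(89.2,74),(89.2,70),(89.2,66),(89.2,62.5)]: bargo(b,1)
E
```

```text
time: 5.28
tool_pos: [0.5038, 0.0479, 0.1145]
tcp_rot: [1.967, 0.167, -1.892]
wrist_force: [1.7, -1.7, -1.6]
width: 0.126
t 5.28 tcpC [ -1.3  93.8 114.5] tx [-0.001 -0.204 -0.979] ty [-0.004 -0.979  0.204] F_c [ 0.9 -2.2 -1.6] w 10.7 q [ 0.18  0.05  2.12 -0.25  0.94  1.52]
bar (89.2, 74) lever 36.5 loopdir -6.7 grip [ 93.9 113.7] tau -11.7 tcp [ 94.1 114.7] dp [-0.02 -0.03  0.01] rot [-0.004  0.001 -0.002]
bar (89.2, 70) lever 34.5 loopdir -8.4 grip [ 95.  109.6] tau -13.4 tcp [ 95.3 110.5] dp [ 0.36 -0.23  0.01] rot [-0.004  0.001  0.028]
bar (89.2, 66) lever 32.2 loopdir -10.1 grip [ 96.2 105.4] tau -15.1 tcp [ 96.5 106.3] dp [ 0.75 -0.43  0.01] rot [-0.004  0.001  0.057]
bar (89.2, 62.5) lever 29.8 loopdir -11.5 grip [ 97.2 101.7] tau -16.5 tcp [ 97.5 102.7] dp [ 1.09 -0.61  0.01] rot [-0.004  0.001  0.083]
```

```bash
python3 -m creep '[{"grip":0.7,"dp":[0.17,-0.12,0],"rotation":[0,0,0.014]},{"grip":0.7,"dp":[0.34,-0.22,0],"rotation":[0,0,0.028]},{"grip":0.7,"dp":[0.34,-0.22,0],"rotation":[0,0,0.028]}]'; python3 - <<'E'
from h import *
p,d=bot.read_camera("scene");crop(p,270,200,60,45,13.2,"pics/scene12.png")
st()
for b in[(89.2,70),(89.2,66),(89.2,62.5)]: bargo(b,1)
E
```

```text
time: 5.53
tool_pos: [0.5032, 0.0491, 0.1104]
tcp_rot: [1.958, 0.137, -1.872]
wrist_force: [3.6, -4.8, -1.0]
width: 0.129
t 5.58 tcpC [ -1.4  95.1 110.6] tx [-0.001 -0.233 -0.972] ty [-0.003 -0.972  0.233] F_c [ 2.3 -4.9 -0.9] w 10.9 q [ 0.2   0.05  2.13 -0.29  0.93  1.57]
bar (89.2, 70) lever 34.5 loopdir -8.4 grip [ 95.  109.6] tau -13.4 tcp [ 95.3 110.5] dp [ 0.   -0.02  0.  ] rot [-0.003  0.001 -0.002]
bar (89.2, 66) lever 32.2 loopdir -10.1 grip [ 96.2 105.4] tau -15.1 tcp [ 96.5 106.3] dp [ 0.38 -0.23  0.  ] rot [-0.003  0.001  0.028]
bar (89.2, 62.5) lever 29.8 loopdir -11.5 grip [ 97.2 101.7] tau -16.5 tcp [ 97.5 102.7] dp [ 0.72 -0.42  0.01] rot [-0.003  0.001  0.053]
```

View pics/scene12.png

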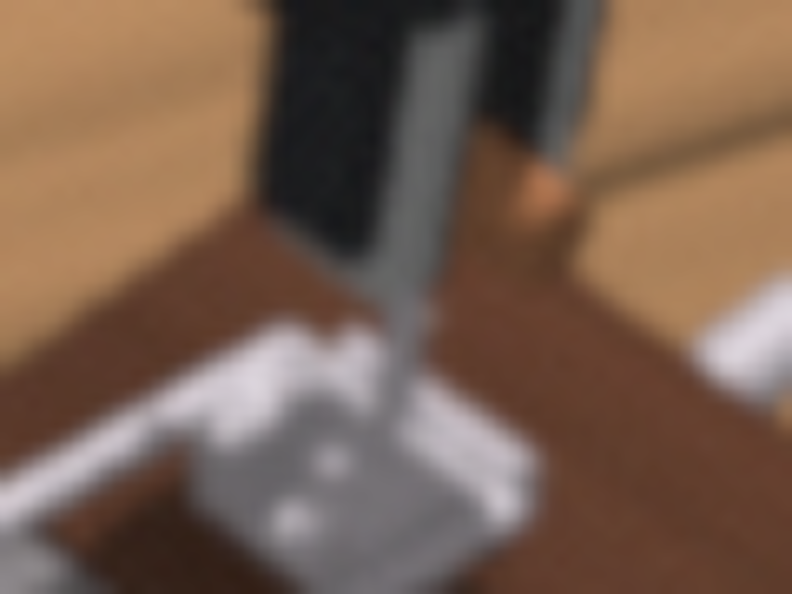

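```bash
python3 -m creep '[{"grip":0.7,"dp":[0.12,-0.07,0],"rotation":[0,0,0.01]},{"grip":0.7,"dp":[0.2,-0.12,0],"rotation":[0,0,0.015]},{"grip":0.7,"dp":[0.2,-0.12,0],"rotation":[0,0,0.015]}]'; python3 - <<'E'
from h import *
st()
for b in[(89.2,68),(89.2,66),(89.2,62.5)]: bargo(b,1)
E
```

```text
time: 5.83
tool_pos: [0.503, 0.0498, 0.1083]
tcp_rot: [1.954, 0.122, -1.863]
wrist_force: [3.4, -3.7, -2.0]
width: 0.127
t 5.83 tcpC [ -1.4  95.8 108.3] tx [-0.001 -0.248 -0.969] ty [-0.003 -0.969  0.248] F_c [ 1.8 -4.7 -2. ] w 10.8 q [ 0.21  0.06  2.14 -0.31  0.93  1.59]
bar (89.2, 68) lever 33.4 loopdir -9.2 grip [ 95.6 107.5] tau -14.2 tcp [ 95.9 108.5] dp [-0.02 -0.   -0.  ] rot [-0.003  0.001 -0.002]
bar (89.2, 66) lever 32.2 loopdir -10.1 grip [ 96.2 105.4] tau -15.1 tcp [ 96.5 106.3] dp [ 0.17 -0.11 -0.  ] rot [-0.003  0.001  0.013]
bar (89.2, 62.5) lever 29.8 loopdir -11.5 grip [ 97.2 101.7] tau -16.5 tcp [ 97.5 102.7] dp [ 0.51 -0.3  -0.  ] rot [-0.003  0.001  0.038]
```

No vertical resistance, so the bar is entering the slot. I'll go on down.

```bash
python3 -m creep '[{"grip":0.7,"dp":[0.1,-0.06,0],"rotation":[0,0,0.007]},{"grip":0.7,"dp":[0.2,-0.12,0],"rotation":[0,0,0.015]},{"grip":0.7,"dp":[0.3,-0.18,0],"rotation":[0,0,0.023]},{"grip":0.7,"dp":[0.3,-0.18,0],"rotation":[0,0,0.023]}]'; python3 - <<'E'
from h import *
p,d=bot.read_camera("scene");crop(p,270,200,60,45,13.2,"pics/scene13.png")
st()
for b in[(89.2,64.5),(89.2,62.5),(82.9,62.5)]: bargo(b,1)
E
```

```text
time: 6.17
tool_pos: [0.5026, 0.0507, 0.1049]
tcp_rot: [1.947, 0.099, -1.848]
wrist_force: [3.1, -5.0, -0.8]
width: 0.124
t 6.22 tcpC [ -1.4  96.9 105. ] tx [-0.001 -0.27  -0.963] ty [-0.003 -0.963  0.27 ] F_c [ 1.5 -5.7 -0.4] w 10.6 q [ 0.23  0.06  2.14 -0.34  0.92  1.63]
bar (89.2, 64.5) lever 31.2 loopdir -10.7 grip [ 96.6 103.8] tau -15.7 tcp [ 96.9 104.8] dp [ 0.02 -0.01  0.  ] rot [-0.003  0.001  0.001]
bar (89.2, 62.5) lever 29.8 loopdir -11.5 grip [ 97.2 101.7] tau -16.5 tcp [ 97.5 102.7] dp [ 0.21 -0.12  0.  ] rot [-0.003  0.001  0.015]
bar (82.9, 62.5) lever 52.0 loopdir -12.2 grip [ 91.4 101.6] tau -17.2 tcp [ 91.7 102.6] dp [0.38 0.44 0.  ] rot [-0.003  0.001  0.027]
```

View pics/scene13.png

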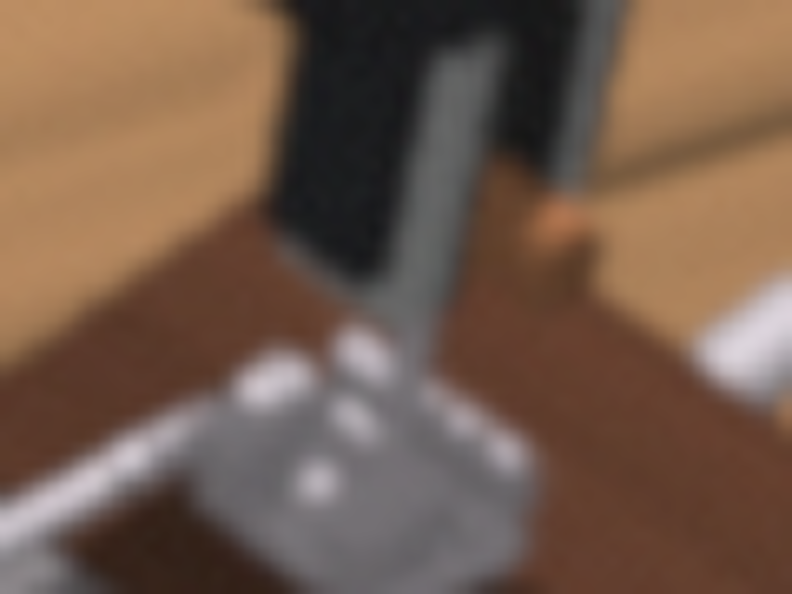

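```bash
python3 -m creep '[{"grip":0.7,"dp":[0.08,-0.04,0],"rotation":[0,0,0.006]},{"grip":0.7,"dp":[0.16,-0.08,0],"rotation":[0,0,0.012]},{"grip":0.7,"dp":[0.16,-0.08,0],"rotation":[0,0,0.012]}]'; python3 - <<'E'
from h import *
st()
for b in[(89.2,63),(88,63),(86,63),(84,63),(82.9,63)]: bargo(b,1)
E
```

```text
time: 6.47
tool_pos: [0.5027, 0.051, 0.104]
tcp_rot: [1.944, 0.087, -1.84]
wrist_force: [1.7, -5.5, 3.2]
width: 0.124
t 6.47 tcpC [ -1.3  97.1 104. ] tx [-0.001 -0.282 -0.959] ty [-0.004 -0.959  0.282] F_c [-0.4 -5.7  3.2] w 10.6 q [ 0.24  0.07  2.14 -0.36  0.92  1.65]
bar (89.2, 63) lever 30.1 loopdir -11.3 grip [ 97.1 102.2] tau -16.3 tcp [ 97.3 103.2] dp [ 0.07 -0.04  0.01] rot [-0.004  0.001 -0.001]
bar (88, 63) lever 34.4 loopdir -11.5 grip [ 96.  102.2] tau -16.5 tcp [ 96.3 103.2] dp [0.1  0.06 0.01] rot [-0.004  0.001  0.003]
bar (86, 63) lever 41.5 loopdir -11.8 grip [ 94.2 102.2] tau -16.8 tcp [ 94.5 103.1] dp [0.16 0.23 0.01] rot [-0.004  0.001  0.007]
bar (84, 63) lever 48.5 loopdir -11.9 grip [ 92.3 102.1] tau -16.9 tcp [ 92.6 103.1] dp [0.21 0.41 0.01] rot [-0.004  0.001  0.01 ]
bar (82.9, 63) lever 52.4 loopdir -12.0 grip [ 91.2 102.1] tau -17.0 tcp [ 91.5 103.1] dp [0.24 0.52 0.01] rot [-0.004  0.001  0.01 ]
```

```bash
python3 -m creep '[{"grip":0.7,"dp":[0.0,0.1,0],"rotation":[0,0,0]},{"grip":0.7,"dp":[0.02,0.2,0],"rotation":[0,0,0.003]},{"grip":0.7,"dp":[0.05,0.3,0],"rotation":[0,0,0.006]},{"grip":0.7,"dp":[0.05,0.3,0],"rotation":[0,0,0.006]}]'; python3 - <<'E'
from h import *
st()
E
```

```text
time: 6.8
tool_pos: [0.5029, 0.0506, 0.1039]
tcp_rot: [1.946, 0.085, -1.84]
wrist_force: [-2.8, 6.8, 6.3]
width: 0.124
t 6.8 tcpC [ -1.2  96.6 103.9] tx [-0.    -0.283 -0.959] ty [-0.006 -0.959  0.283] F_c [-0.1  7.4  6.3] w 10.6 q [ 0.24  0.07  2.14 -0.36  0.92  1.65]
```

```bash
python3 -m creep '[{"grip":0.7,"dp":[-0.05,0.06,0],"rotation":[0,0,0]},{"grip":0.7,"dp":[-0.06,0.12,0],"rotation":[0,0,0]},{"grip":0.7,"dp":[-0.05,0.2,0],"rotation":[0,0,0]},{"grip":0.7,"dp":[-0.05,0.2,0],"rotation":[0,0,0]}]'; python3 - <<'E'
from h import *
st()
E
```

```text
time: 7.13
tool_pos: [0.5033, 0.049, 0.104]
tcp_rot: [1.945, 0.086, -1.84]
wrist_force: [-1.2, 6.9, 0.7]
width: 0.127
t 7.13 tcpC [ -1.4  95.  104. ] tx [-0.    -0.282 -0.959] ty [-0.005 -0.959  0.282] F_c [1.4 6.9 0.7] w 10.8 q [ 0.23  0.07  2.14 -0.36  0.92  1.65]
```

```bash
python3 -m creep '[{"grip":0.7,"dp":[0.03,0.1,0],"rotation":[0,0,0]},{"grip":0.7,"dp":[0.05,0.19,0],"rotation":[0,0,0.003]},{"grip":0.7,"dp":[0.05,0.19,0],"rotation":[0,0,0.003]}]'; python3 -c "
from h import *
st()"; python3 -m creep '[{"grip":0.7,"dp":[0.02,0.07,0],"rotation":[0,0,0]},{"grip":0.7,"dp":[0.03,0.12,0],"rotation":[0,0,0.002]},{"grip":0.7,"dp":[0.03,0.12,0],"rotation":[0,0,0.002]}]'; python3 - <<'E'
from h import *
st()
E
```

```text
time: 7.38
tool_pos: [0.5041, 0.0471, 0.104]
tcp_rot: [1.944, 0.083, -1.838]
wrist_force: [-0.6, 5.7, 0.7]
width: 0.125
t 7.38 tcpC [ -1.4  92.9 104. ] tx [-0.    -0.285 -0.958] ty [-0.005 -0.958  0.285] F_c [1.6 5.5 0.7] w 10.6 q [ 0.23  0.07  2.14 -0.36  0.92  1.65]
time: 7.63
tool_pos: [0.5045, 0.0459, 0.104]
tcp_rot: [1.944, 0.081, -1.837]
wrist_force: [-1.1, 6.3, -0.0]
width: 0.128
t 7.63 tcpC [ -1.5  91.7 104. ] tx [-0.001 -0.287 -0.958] ty [-0.005 -0.958  0.287] F_c [ 1.4  6.3 -0. ] w 10.9 q [ 0.23  0.07  2.14 -0.37  0.92  1.65]
```

```bash
python3 -m creep '[{"grip":0.7,"dp":[0.02,0.08,0],"rotation":[0,0,0.001]},{"grip":0.7,"dp":[0.02,0.08,0],"rotation":[0,0,0.001]}]'; python3 -c "
from h import *
st()"; python3 -m creep '[{"grip":0.7,"dp":[0.02,0.08,0],"rotation":[0,0,0.001]},{"grip":0.7,"dp":[0.02,0.08,0],"rotation":[0,0,0.001]}]'; python3 - <<'E'
from h import *
p,d=bot.read_camera("scene");crop(p,270,200,60,45,13.2,"pics/scene14.png")
st()
E
```

```text
time: 7.8
tool_pos: [0.5048, 0.0452, 0.104]
tcp_rot: [1.944, 0.08, -1.836]
wrist_force: [-0.3, 6.2, -0.4]
width: 0.124
t 7.8 tcpC [ -1.4  90.9 104. ] tx [-0.001 -0.288 -0.958] ty [-0.005 -0.958  0.288] F_c [ 2.   5.8 -0.4] w 10.5 q [ 0.23  0.07  2.14 -0.37  0.92  1.65]
time: 7.97
tool_pos: [0.5049, 0.0451, 0.104]
tcp_rot: [1.944, 0.08, -1.837]
wrist_force: [-2.2, 10.0, 1.9]
width: 0.123
t 8.02 tcpC [ -1.4  90.8 104. ] tx [-0.    -0.288 -0.958] ty [-0.006 -0.958  0.288] F_c [1.3 9.4 1.9] w 10.8 q [ 0.23  0.07  2.14 -0.37  0.92  1.65]
```

View pics/scene14.png

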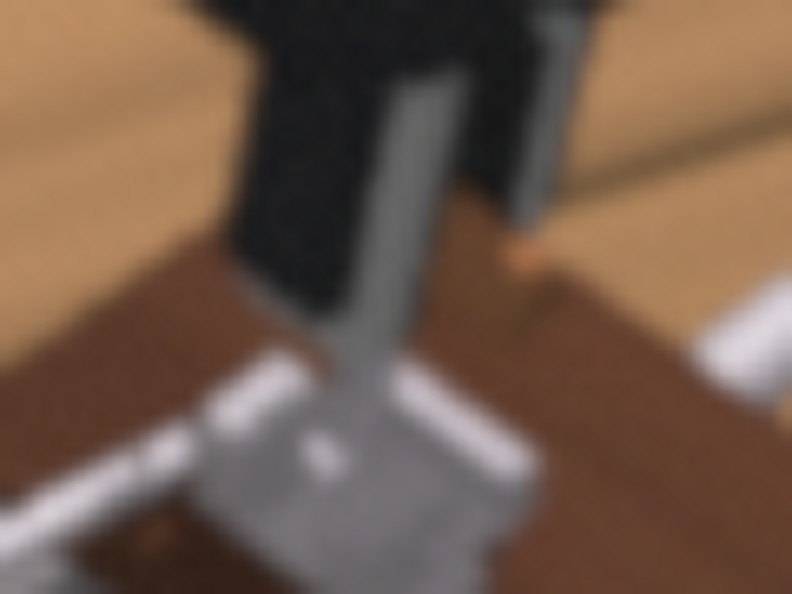

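```bash
python3 -m creep '[{"grip":0.7,"dp":[-0.03,-0.12,0],"rotation":[0,0,0]},{"grip":0.7,"dp":[-0.03,-0.12,0],"rotation":[0,0,0]},{"grip":1.6,"dp":[-0.03,-0.12,0],"rotation":[0,0,0]},{"grip":2.4,"dp":[-0.03,-0.12,0],"rotation":[0,0,0]},{"grip":3.0,"dp":[-0.03,-0.12,0],"rotation":[0,0,0]}]'; python3 - <<'E'
from h import *
st()
p,d=bot.read_camera("scene");crop(p,250,180,90,67,8.8,"pics/scene15.png")
E
```

```text
time: 8.43
tool_pos: [0.5047, 0.0432, 0.1045]
tcp_rot: [1.939, 0.075, -1.835]
wrist_force: [0.8, 0.1, 0.2]
width: 0.348
t 8.43 tcpC [ -2.3  89.1 104.5] tx [-0.003 -0.293 -0.956] ty [-0.004 -0.956  0.293] F_c [ 0.8 -0.3  0.2] w 29.6 q [ 0.23  0.07  2.14 -0.37  0.92  1.65]
```

View pics/scene15.png

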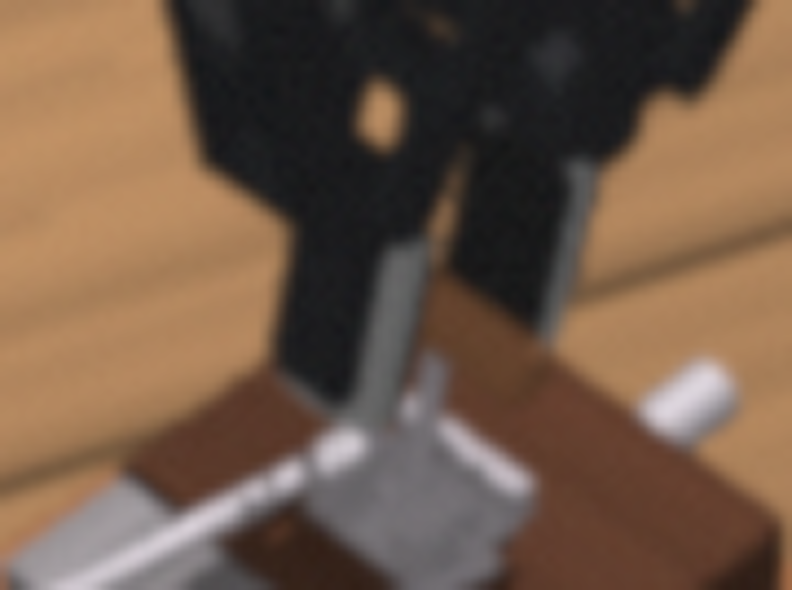

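```bash
python3 -m creep '[{"grip":3.2,"dp":[-1.5,0,0],"rotation":[0,0,0]},{"grip":3.2,"dp":[-3.5,0,0],"rotation":[0,0,0]},{"grip":3.2,"dp":[-6,0,0],"rotation":[0,0,0]},{"grip":2,"dp":[-9,0,0],"rotation":[0,0,0]},{"grip":0,"dp":[-9,0,0],"rotation":[0,0,0]}]'; python3 - <<'E'
from h import *
st()
p,d=bot.read_camera("scene");crop(p,170,160,180,135,4.4,"pics/scene16.png")
E
```

```text
time: 8.9
tool_pos: [0.4989, 0.0694, 0.1969]
tcp_rot: [1.95, 0.075, -1.825]
wrist_force: [1.2, 0.3, 0.7]
width: 0.111
t 8.9 tcpC [  2.  115.6 196.9] tx [ 0.008 -0.294 -0.956] ty [-0.006 -0.956  0.294] F_c [ 1.2 -0.2  0.7] w 9.4 q [ 0.28 -0.04  2.07 -0.33  1.11  1.63]
```

View pics/scene16.png

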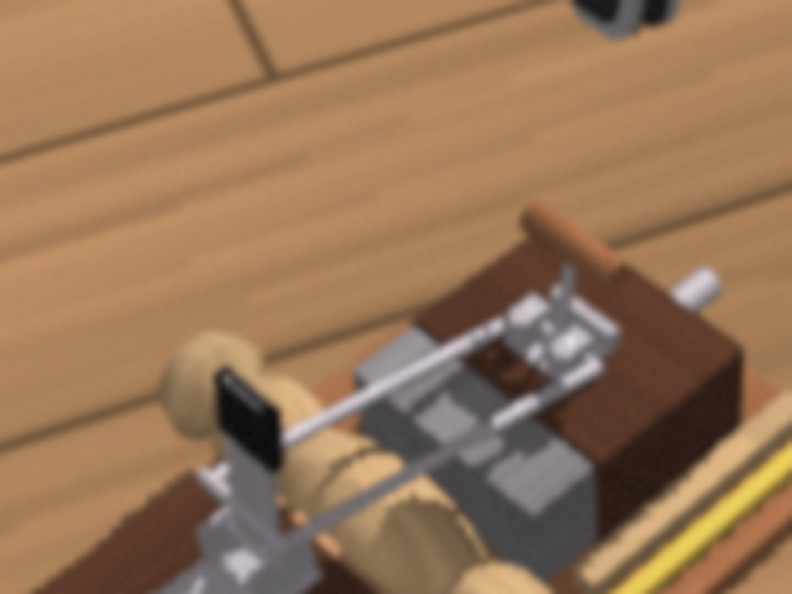

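```bash
cat >> h.py <<'E'
def press(phi,a=12,h=3.5,L=54,gap=0,xc=-1.3):
    f=np.radians(phi);n=np.array([np.sin(f),-np.cos(f)])
    C=PIV+L*np.array([np.cos(f),np.sin(f)])+(h+gap)*n
    tau=-25+33*(phi-77)/103;t=np.radians(tau)
    tx=np.array([np.sin(t),-np.cos(t)]);ty=-np.array([np.cos(t),np.sin(t)])
    tcp=C-14*tx-a*ty
    print("phi",phi,"tau",round(tau,1),"C",np.round(C,1),"tcp",np.round(tcp,1),end=" ");go((xc,tcp[0],tcp[1]),tau,-1)
E
python3 - <<'E'
from h import *
st()
q=lambda a,b:(a/4.4+170-.5,b/4.4+160-.5)
print("plate centre",atx(*q(255,415),-1),"bot/top",atx(*q(228,370),-14),atx(*q(275,470),12),"bar end",atx(*q(600,370),18))
press(77,gap=20)
E
```

```text
t 8.95 tcpC [  1.  115.4 194.6] tx [ 0.006 -0.294 -0.956] ty [-0.006 -0.956  0.294] F_c [-0.5 -0.4 -0.7] w 1.6 q [ 0.28 -0.04  2.07 -0.33  1.1   1.63]
plate centre [ -1.         -35.47631323 128.54689889] bot/top [-14.         -33.34038995 135.83680495] [ 12.         -40.52169408 119.46012115] bar end [18.         82.19852791 64.16327572]
phi 77 tau -25.0 C [-10.  121.3] tcp [  6.8 128.9] dp [9.47 8.45 0.24] rot [-0.006 -0.005  0.138]
```

```bash
python3 -m creep '[{"grip":0,"dp":[2.4,2.8,0.2],"rotation":[0,0,0.04]},{"grip":0,"dp":[4.9,5.2,0.24],"rotation":[0,0,0.08]},{"grip":0,"dp":[7.5,7.2,0.24],"rotation":[0,0,0.12]},{"grip":0,"dp":[9.5,8.45,0.24],"rotation":[0,0,0.138]},{"grip":0,"dp":[9.5,8.45,0.24],"rotation":[0,0,0.138]}]' ; python3 - <<'E'
from h import *
p,d=bot.read_camera("scene");crop(p,180,160,120,90,6.6,"pics/scene17.png")
st();press(77,gap=8)
E
```

```text
time: 9.37
tool_pos: [0.5295, -0.0367, 0.1196]
tcp_rot: [1.888, -0.058, -1.753]
wrist_force: [-0.8, -0.4, -0.5]
width: 0.001
t 9.42 tcpC [ -7.6   6.5 121.3] tx [-0.009 -0.42  -0.908] ty [-0.003 -0.908  0.42 ] F_c [-0.6  1.7  0.2] w -0.0 q [ 0.15  0.07  2.14 -0.55  0.91  1.68]
phi 77 tau -25.0 C [-21.6 124. ] tcp [ -4.9 131.6] dp [-0.47  1.46 -0.63] rot [-0.003  0.009  0.003]
```

View pics/scene17.png

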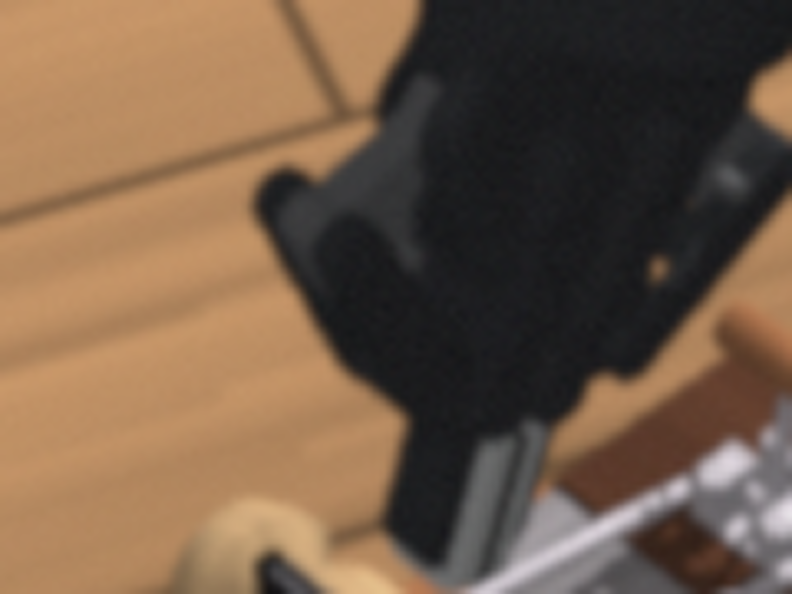

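```bash
python3 -m creep '[{"grip":0,"dp":[-0.4,0,-0.55],"rotation":[0,0,0]},{"grip":0,"dp":[-0.8,0,-0.55],"rotation":[0,0,0]},{"grip":0,"dp":[-0.8,0,-0.55],"rotation":[0,0,0]},{"grip":0,"dp":[-0.8,0,-0.55],"rotation":[0,0,0]}]' ; python3 - <<'E'
from h import *
p,d=bot.read_camera("scene");crop(p,190,190,100,75,8,"pics/scene18.png")
st();press(77,gap=8)
E
```

```text
time: 9.75
tool_pos: [0.5384, -0.0278, 0.1339]
tcp_rot: [1.9, -0.057, -1.74]
wrist_force: [0.4, 1.1, -0.5]
width: 0.001
t 9.8 tcpC [  2.3  10.7 133.5] tx [ 0.001 -0.422 -0.907] ty [-0.004 -0.907  0.422] F_c [-0.4  0.5 -0.1] w -0.1 q [ 0.16  0.06  2.12 -0.54  0.93  1.67]
phi 77 tau -25.0 C [-21.6 124. ] tcp [ -4.9 131.6] dp [0.82 1.34 0.35] rot [-0.004 -0.001  0.001]
```

View pics/scene18.png

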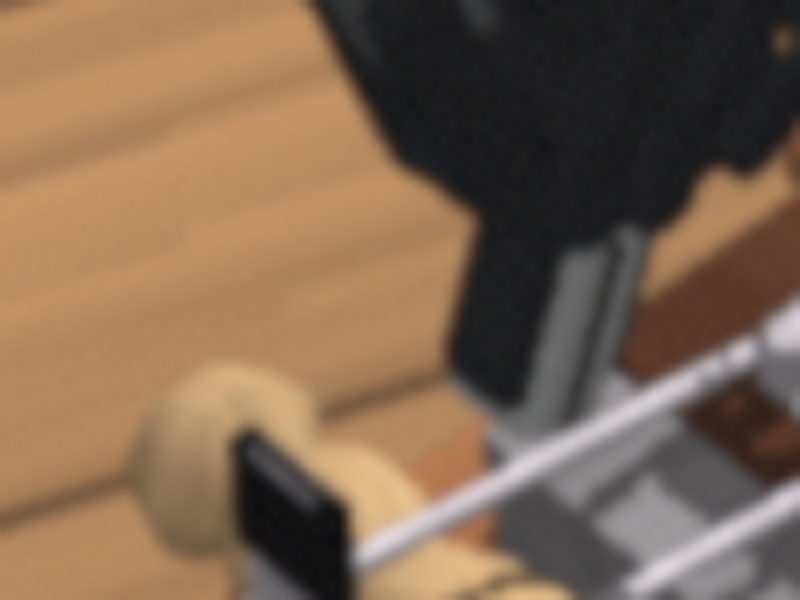

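```bash
python3 -m creep '[{"grip":0,"dp":[0.2,0.35,0.1],"rotation":[0,0,0]},{"grip":0,"dp":[0.4,0.7,0.2],"rotation":[0,0,0]},{"grip":0,"dp":[0.6,1.0,0.3],"rotation":[0,0,0]},{"grip":0,"dp":[0.8,1.3,0.35],"rotation":[0,0,0]},{"grip":0,"dp":[0.8,1.3,0.35],"rotation":[0,0,0]}]' ; python3 - <<'E'
from h import *
p,d=bot.read_camera("scene");crop(p,190,190,100,75,8,"pics/scene19.png")
st();press(77,gap=3);press(80)
E
```

```text
time: 10.22
tool_pos: [0.5391, -0.045, 0.13]
tcp_rot: [1.896, -0.058, -1.745]
wrist_force: [0.1, -0.3, -0.3]
width: -0.001
t 10.27 tcpC [ -2.8  -5.4 130.1] tx [-0.003 -0.421 -0.907] ty [-0.005 -0.907  0.421] F_c [-0.4 -0.3  0.6] w -0.1 q [ 0.12  0.07  2.12 -0.54  0.91  1.65]
phi 77 tau -25.0 C [-26.5 125.2] tcp [ -9.7 132.8] dp [-0.06  0.51 -0.16] rot [-0.005  0.003  0.001]
phi 80 tau -24.0 C [-32.2 126.6] tcp [-15.5 134.5] dp [ 0.03  1.1  -0.16] rot [-0.005  0.003 -0.015]
```

View pics/scene19.png

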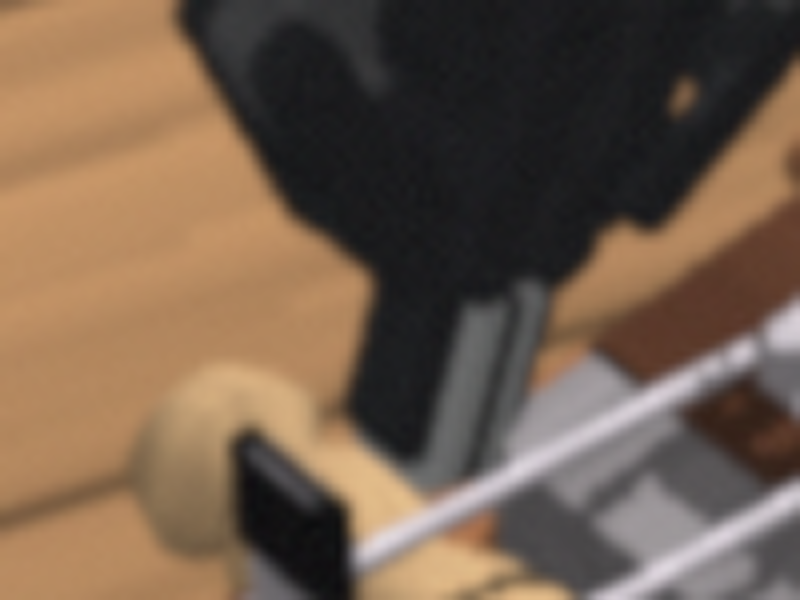

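```bash
python3 -m creep '[{"grip":0,"dp":[0,0.25,-0.1],"rotation":[0,0,0]},{"grip":0,"dp":[0,0.5,-0.16],"rotation":[0,0,0]},{"grip":0,"dp":[0,0.5,-0.16],"rotation":[0,0,0]}]' ; python3 -c "
from h import *
st()"; python3 -m creep '[{"grip":0,"dp":[0,0.2,0],"rotation":[0,0,0]},{"grip":0,"dp":[0,0.4,0],"rotation":[0,0,0]},{"grip":0,"dp":[0,0.4,0],"rotation":[0,0,0]}]' ; python3 -c "
from h import *
st()"
```

```text
time: 10.52
tool_pos: [0.5431, -0.0481, 0.1328]
tcp_rot: [1.897, -0.058, -1.743]
wrist_force: [-0.1, 0.2, -0.1]
width: 0.0
t 10.52 tcpC [ -0.4  -9.9 132.8] tx [-0.001 -0.422 -0.907] ty [-0.004 -0.907  0.422] F_c [-0.   0.3 -0.1] w 0.0 q [ 0.12  0.07  2.11 -0.54  0.91  1.64]
time: 10.77
tool_pos: [0.5441, -0.0514, 0.1343]
tcp_rot: [1.897, -0.057, -1.744]
wrist_force: [0.0, -0.1, -0.1]
width: -0.002
t 10.77 tcpC [ -0.7 -13.4 134.3] tx [-0.002 -0.422 -0.907] ty [-0.004 -0.907  0.422] F_c [-0.  -0.1 -0.1] w -0.2 q [ 0.11  0.07  2.11 -0.54  0.91  1.63]
```

```bash
python3 -m creep '[{"grip":0,"dp":[0.05,0.2,0.05],"rotation":[0,0,0]},{"grip":0,"dp":[0.1,0.4,0.05],"rotation":[0,0,0]},{"grip":0,"dp":[0.1,0.4,0.05],"rotation":[0,0,0]}]' ; python3 - <<'E'
from h import *
st()
p,d=bot.read_camera("scene");crop(p,190,190,100,75,8,"pics/scene20.png")
E
```

```text
time: 11.02
tool_pos: [0.545, -0.0555, 0.135]
tcp_rot: [1.897, -0.057, -1.744]
wrist_force: [0.2, 0.2, 0.0]
width: 0.002
t 11.02 tcpC [ -1.4 -17.4 135. ] tx [-0.002 -0.422 -0.907] ty [-0.004 -0.907  0.422] F_c [0.2 0.1 0. ] w 0.2 q [ 0.1   0.07  2.11 -0.54  0.91  1.62]
```

View pics/scene20.png

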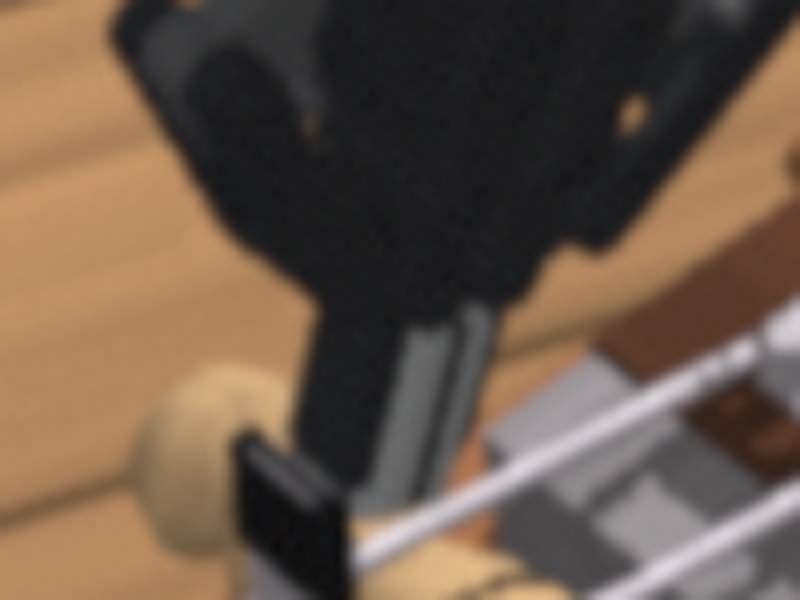

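```bash
python3 -m creep '[{"grip":0,"dp":[0.3,-0.1,0],"rotation":[0,0,0]},{"grip":0,"dp":[0.6,-0.2,0],"rotation":[0,0,0]},{"grip":0,"dp":[0.75,0,0],"rotation":[0,0,0]},{"grip":0,"dp":[0.8,0.2,0],"rotation":[0,0,0]},{"grip":0,"dp":[0.8,0.2,0],"rotation":[0,0,0]}]' ; python3 -c "
from h import *
st()"; python3 -m creep '[{"grip":0,"dp":[0.1,0.2,0],"rotation":[0,0,0]},{"grip":0,"dp":[0.15,0.3,0],"rotation":[0,0,0]},{"grip":0,"dp":[0.15,0.3,0],"rotation":[0,0,0]}]' ; python3 -c "
from h import *
st()"
```

```text
time: 11.48
tool_pos: [0.5461, -0.0599, 0.1275]
tcp_rot: [1.896, -0.056, -1.746]
wrist_force: [-1.8, 1.8, -1.4]
width: 0.001
t 11.48 tcpC [ -2.  -22.  127.5] tx [-0.003 -0.42  -0.907] ty [-0.004 -0.907  0.42 ] F_c [-1.   2.4 -1.4] w 0.1 q [ 0.09  0.08  2.11 -0.54  0.9   1.62]
time: 11.73
tool_pos: [0.5473, -0.063, 0.1279]
tcp_rot: [1.896, -0.057, -1.746]
wrist_force: [-2.1, 3.4, -0.6]
width: 0.001
t 11.73 tcpC [ -1.9 -25.4 127.9] tx [-0.003 -0.421 -0.907] ty [-0.004 -0.907  0.421] F_c [-0.7  3.9 -0.6] w 0.1 q [ 0.09  0.08  2.11 -0.54  0.89  1.62]
```

```bash
python3 - <<'E'
from h import *
p,d=bot.read_camera("scene");crop(p,190,190,100,75,8,"pics/scene21.png")
st()
for ph in(90,95,100,110,120): press(ph,L=47)
E
```

```text
t 11.78 tcpC [ -1.9 -25.4 127.9] tx [-0.003 -0.421 -0.907] ty [-0.004 -0.907  0.421] F_c [-1.9  4.5 -1.4] w 0.0 q [ 0.09  0.08  2.11 -0.54  0.89  1.62]
phi 90 tau -20.8 C [-41.5 121. ] tcp [-25.3 129.8] dp [-0.17  0.07 -0.06] rot [-0.004  0.003 -0.071]
phi 95 tau -19.2 C [-45.6 121.1] tcp [-29.7 130.4] dp [-0.04  0.49 -0.06] rot [-0.004  0.003 -0.099]
phi 100 tau -17.6 C [-49.7 120.9] tcp [-34.  130.6] dp [ 0.12  0.9  -0.07] rot [-0.004  0.003 -0.127]
phi 110 tau -14.4 C [-57.8 119.4] tcp [-42.7 129.9] dp [ 0.55  1.65 -0.07] rot [-0.004  0.003 -0.182]
phi 120 tau -11.2 C [-65.5 116.5] tcp [-51.  127.8] dp [ 1.08  2.32 -0.08] rot [-0.004  0.002 -0.238]
```

View pics/scene21.png

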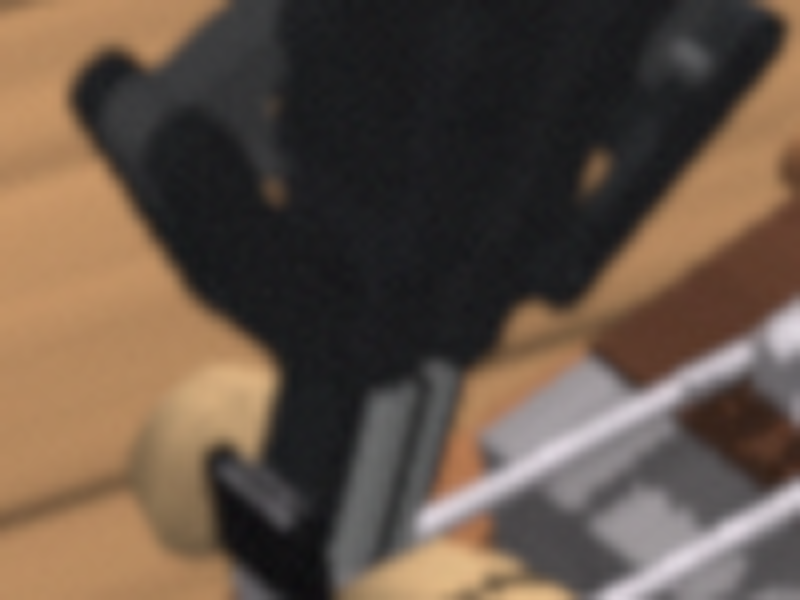

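```bash
python3 - <<'E'
from h import *
for ph,L in((93,48),(96,49),(100,50),(104,51),(108,52)): press(ph,L=L,gap=0)
E
```

```text
phi 93 tau -19.9 C [-44.  122.1] tcp [-28.  131.2] dp [-0.19  0.37 -0.06] rot [-0.004  0.003 -0.087]
phi 96 tau -18.9 C [-46.6 123.1] tcp [-30.8 132.5] dp [-0.18  0.68 -0.07] rot [-0.004  0.003 -0.104]
phi 100 tau -17.6 C [-50.2 123.8] tcp [-34.6 133.6] dp [-0.12  1.07 -0.07] rot [-0.004  0.003 -0.127]
phi 104 tau -16.3 C [-53.9 124.3] tcp [-38.5 134.4] dp [-0.03  1.46 -0.07] rot [-0.004  0.003 -0.149]
phi 108 tau -15.1 C [-57.7 124.5] tcp [-42.5 134.9] dp [ 0.09  1.85 -0.07] rot [-0.004  0.003 -0.171]
```

```bash
python3 -m creep '[{"grip":0,"dp":[-0.15,0.3,-0.05],"rotation":[0,0,-0.04]},{"grip":0,"dp":[-0.18,0.6,-0.05],"rotation":[0,0,-0.08]},{"grip":0,"dp":[-0.12,1.0,-0.05],"rotation":[0,0,-0.12]},{"grip":0,"dp":[-0.12,1.0,-0.05],"rotation":[0,0,-0.12]}]' ; python3 - <<'E'
from h import *
st()
for ph,L in((100,50),(104,51),(108,52),(112,53),(118,54)): press(ph,L=L,gap=0)
E
```

```text
time: 12.12
tool_pos: [0.5516, -0.0713, 0.1336]
tcp_rot: [1.937, 0.058, -1.825]
wrist_force: [-1.1, 6.3, -2.4]
width: 0.002
t 12.12 tcpC [ -1.1 -34.6 133.6] tx [-0.002 -0.308 -0.951] ty [-0.006 -0.951  0.308] F_c [ 1.4  6.3 -2.4] w 0.2 q [-0.    0.08  2.07 -0.37  0.91  1.41]
phi 100 tau -17.6 C [-50.2 123.8] tcp [-34.6 133.6] dp [ 0.   -0.01  0.02] rot [-0.006  0.002 -0.005]
phi 104 tau -16.3 C [-53.9 124.3] tcp [-38.5 134.4] dp [0.04 0.39 0.02] rot [-0.006  0.002 -0.027]
phi 108 tau -15.1 C [-57.7 124.5] tcp [-42.5 134.9] dp [0.12 0.79 0.02] rot [-0.006  0.001 -0.05 ]
phi 112 tau -13.8 C [-61.6 124.5] tcp [-46.6 135.2] dp [0.22 1.19 0.01] rot [-0.006  0.001 -0.072]
phi 118 tau -11.9 C [-67.3 123.3] tcp [-52.6 134.6] dp [0.46 1.74 0.01] rot [-0.006  0.001 -0.106]
```

```bash
python3 -m creep '[{"grip":0,"dp":[0.04,0.39,0],"rotation":[0,0,-0.027]},{"grip":0,"dp":[0.12,0.79,0],"rotation":[0,0,-0.05]},{"grip":0,"dp":[0.22,1.19,0],"rotation":[0,0,-0.072]},{"grip":0,"dp":[0.22,1.19,0],"rotation":[0,0,-0.072]}]' ; python3 - <<'E'
from h import *
st()
p,d=bot.read_camera("scene");crop(p,170,180,180,135,4.4,"pics/scene22.png")
for ph,L in((112,53),(116,53),(120,53),(124,53),(128,53)): press(ph,L=L,gap=0)
E
```

```text
time: 12.45
tool_pos: [0.5554, -0.082, 0.1345]
tcp_rot: [1.957, 0.129, -1.871]
wrist_force: [-0.9, 6.2, -2.1]
width: 0.0
t 12.45 tcpC [ -1.5 -45.9 134.5] tx [-0.002 -0.239 -0.971] ty [-0.006 -0.971  0.239] F_c [ 1.4  6.1 -2.1] w 0.0 q [-0.06  0.09  2.04 -0.28  0.92  1.29]
phi 112 tau -13.8 C [-61.6 124.5] tcp [-46.6 135.2] dp [-0.04  0.09 -0.02] rot [-0.005  0.002 -0.001]
phi 116 tau -12.5 C [-65.1 123.2] tcp [-50.3 134.2] dp [ 0.14  0.43 -0.02] rot [-0.006  0.002 -0.024]
phi 120 tau -11.2 C [-68.5 121.6] tcp [-54. 133.] dp [ 0.34  0.75 -0.02] rot [-0.006  0.002 -0.046]
phi 124 tau -9.9 C [-71.7 119.9] tcp [-57.5 131.6] dp [ 0.56  1.06 -0.02] rot [-0.006  0.002 -0.069]
phi 128 tau -8.7 C [-74.9 117.9] tcp [-60.9 130. ] dp [ 0.81  1.35 -0.02] rot [-0.006  0.002 -0.091]
```

View pics/scene22.png

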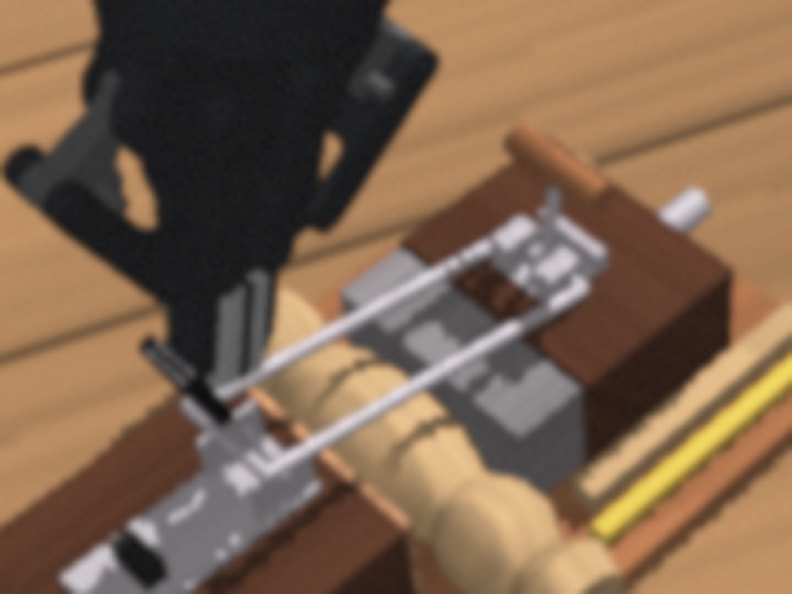

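```bash
python3 -m creep '[{"grip":0,"dp":[0.14,0.43,0],"rotation":[0,0,-0.024]},{"grip":0,"dp":[0.34,0.75,0],"rotation":[0,0,-0.046]},{"grip":0,"dp":[0.56,1.06,0],"rotation":[0,0,-0.069]},{"grip":0,"dp":[0.56,1.06,0],"rotation":[0,0,-0.069]}]' ; python3 - <<'E'
from h import *
st()
for ph,L in((124,53),(128,53),(132,53),(136,53),(140,53)): press(ph,L=L,gap=0)
E
```

```text
time: 12.83
tool_pos: [0.5596, -0.0927, 0.1318]
tcp_rot: [1.975, 0.199, -1.915]
wrist_force: [-1.2, 6.9, -0.4]
width: -0.001
t 12.83 tcpC [ -1.5 -57.4 131.8] tx [-0.002 -0.171 -0.985] ty [-0.005 -0.985  0.171] F_c [ 1.4  6.9 -0.4] w -0.0 q [-0.12  0.12  2.01 -0.19  0.94  1.18]
phi 124 tau -9.9 C [-71.7 119.9] tcp [-57.5 131.6] dp [ 0.02  0.01 -0.02] rot [-0.005  0.002  0.001]
phi 128 tau -8.7 C [-74.9 117.9] tcp [-60.9 130. ] dp [ 0.24  0.31 -0.03] rot [-0.005  0.002 -0.021]
phi 132 tau -7.4 C [-77.9 115.7] tcp [-64.2 128.1] dp [ 0.48  0.6  -0.03] rot [-0.006  0.002 -0.043]
phi 136 tau -6.1 C [-80.7 113.3] tcp [-67.3 126. ] dp [ 0.74  0.87 -0.03] rot [-0.006  0.002 -0.066]
phi 140 tau -4.8 C [-83.4 110.7] tcp [-70.2 123.7] dp [ 1.02  1.12 -0.03] rot [-0.006  0.002 -0.088]
```

```bash
python3 -m creep '[{"grip":0,"dp":[0.24,0.31,-0.02],"rotation":[0,0,-0.021]},{"grip":0,"dp":[0.48,0.6,-0.02],"rotation":[0,0,-0.043]},{"grip":0,"dp":[0.74,0.87,-0.02],"rotation":[0,0,-0.066]},{"grip":0,"dp":[0.74,0.87,-0.02],"rotation":[0,0,-0.066]}]' ; python3 - <<'E'
from h import *
st()
for ph,L in((136,53),(140,53),(144,53),(148,53),(152,53)): press(ph,L=L,gap=0)
E
```

```text
time: 13.17
tool_pos: [0.5635, -0.1022, 0.1266]
tcp_rot: [1.991, 0.267, -1.955]
wrist_force: [-3.8, 5.4, 2.6]
width: 0.001
t 13.17 tcpC [ -1.4 -67.7 126.6] tx [-0.002 -0.107 -0.994] ty [-0.005 -0.994  0.107] F_c [-1.5  6.5  2.6] w 0.0 q [-0.17  0.15  1.98 -0.11  0.96  1.09]
phi 136 tau -6.1 C [-80.7 113.3] tcp [-67.3 126. ] dp [ 0.06 -0.05 -0.01] rot [-0.005  0.002 -0.001]
phi 140 tau -4.8 C [-83.4 110.7] tcp [-70.2 123.7] dp [ 0.31  0.21 -0.01] rot [-0.005  0.002 -0.023]
phi 144 tau -3.5 C [-85.8 108. ] tcp [-73.  121.2] dp [ 0.59  0.46 -0.02] rot [-0.005  0.002 -0.045]
phi 148 tau -2.3 C [-88.1 105.1] tcp [-75.6 118.6] dp [ 0.88  0.69 -0.02] rot [-0.005  0.002 -0.068]
phi 152 tau -1.0 C [-90.2 102. ] tcp [-77.9 115.8] dp [ 1.19  0.9  -0.02] rot [-0.005  0.002 -0.09 ]
```

```bash
python3 -m creep '[{"grip":0,"dp":[0.28,0.23,0],"rotation":[0,0,-0.023]},{"grip":0,"dp":[0.56,0.48,0],"rotation":[0,0,-0.045]},{"grip":0,"dp":[0.85,0.71,0],"rotation":[0,0,-0.068]},{"grip":0,"dp":[0.85,0.71,0],"rotation":[0,0,-0.068]}]' ; python3 - <<'E'
from h import *
st()
p,d=bot.read_camera("scene");crop(p,170,180,180,135,4.4,"pics/scene23.png")
for ph,L in((148,53),(152,53),(156,53),(160,53),(164,53)): press(ph,L=L,gap=0)
E
```

```text
time: 13.5
tool_pos: [0.5669, -0.1104, 0.1192]
tcp_rot: [2.007, 0.337, -1.994]
wrist_force: [-1.9, 1.9, 3.4]
width: 0.003
t 13.5 tcpC [ -1.3 -76.6 119.2] tx [-0.001 -0.041 -0.999] ty [-0.005 -0.999  0.041] F_c [-1.   2.4  3.4] w 0.2 q [-0.22  0.18  1.95 -0.04  0.99  1.  ]
phi 148 tau -2.3 C [-88.1 105.1] tcp [-75.6 118.6] dp [ 0.07 -0.1   0.01] rot [-0.005  0.001 -0.002]
phi 152 tau -1.0 C [-90.2 102. ] tcp [-77.9 115.8] dp [0.36 0.13 0.  ] rot [-0.005  0.001 -0.025]
phi 156 tau 0.3 C [-92.   98.8] tcp [-80.1 112.8] dp [0.66 0.33 0.  ] rot [-0.005  0.001 -0.047]
phi 160 tau 1.6 C [-93.6  95.4] tcp [-82.  109.7] dp [0.98 0.51 0.  ] rot [-0.005  0.001 -0.07 ]
phi 164 tau 2.9 C [-95.  92.] tcp [-83.7 106.6] dp [1.3  0.67 0.  ] rot [-0.005  0.001 -0.092]
```

View pics/scene23.png

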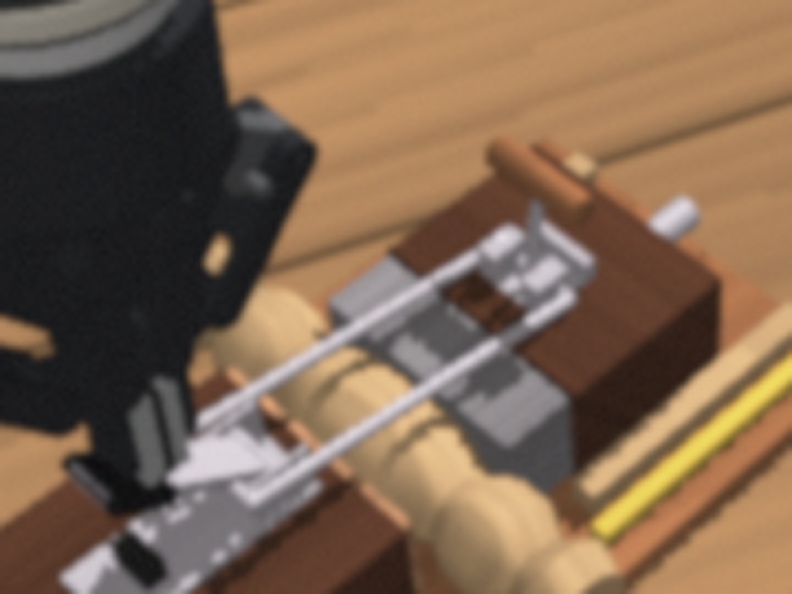

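```bash
python3 -m creep '[{"grip":0,"dp":[0.36,0.13,0],"rotation":[0,0,-0.025]},{"grip":0,"dp":[0.66,0.33,0],"rotation":[0,0,-0.047]},{"grip":0,"dp":[0.98,0.51,0],"rotation":[0,0,-0.07]},{"grip":0,"dp":[0.98,0.51,0],"rotation":[0,0,-0.07]}]' ; python3 - <<'E'
from h import *
st()
for ph,L in((160,53),(164,53),(168,53),(172,53),(176,53),(180,53)): press(ph,L=L,gap=0)
E
```

```text
time: 13.88
tool_pos: [0.5698, -0.1159, 0.1097]
tcp_rot: [2.023, 0.411, -2.032]
wrist_force: [-0.4, -1.2, 2.1]
width: 0.002
t 13.88 tcpC [ -0.6 -82.8 109.7] tx [ 0.001  0.027 -1.   ] ty [-0.005 -1.    -0.027] F_c [-0.8 -1.   2.1] w 0.2 q [-0.26  0.22  1.93  0.03  1.01  0.93]
phi 160 tau 1.6 C [-93.6  95.4] tcp [-82.  109.7] dp [ 0.   -0.08  0.07] rot [-0.005 -0.001 -0.001]
phi 164 tau 2.9 C [-95.  92.] tcp [-83.7 106.6] dp [0.32 0.1  0.07] rot [-0.005 -0.001 -0.023]
phi 168 tau 4.2 C [-96.1  88.4] tcp [-85.2 103.3] dp [0.64 0.25 0.07] rot [-0.005 -0.001 -0.045]
phi 172 tau 5.4 C [-97.   84.8] tcp [-86.4  99.9] dp [0.97 0.38 0.07] rot [-0.005 -0.001 -0.068]
phi 176 tau 6.7 C [-97.6  81.2] tcp [-87.3  96.5] dp [1.31 0.49 0.07] rot [-0.005 -0.001 -0.09 ]
phi 180 tau 8.0 C [-98.   77.5] tcp [-88.1  93. ] dp [1.66 0.57 0.07] rot [-0.005 -0.001 -0.113]
```

```bash
python3 -m creep '[{"grip":0,"dp":[0.32,0.1,0.04],"rotation":[0,0,-0.023]},{"grip":0,"dp":[0.64,0.25,0.07],"rotation":[0,0,-0.045]},{"grip":0,"dp":[0.97,0.38,0.07],"rotation":[0,0,-0.068]},{"grip":0,"dp":[0.97,0.38,0.07],"rotation":[0,0,-0.068]}]' ; python3 - <<'E'
from h import *
st()
p,d=bot.read_camera("scene");crop(p,170,200,120,90,6.6,"pics/scene24.png")
for ph,L in((172,53),(176,53),(180,53)): press(ph,L=L,gap=0)
E
```

```text
time: 14.22
tool_pos: [0.5691, -0.1185, 0.0982]
tcp_rot: [2.034, 0.491, -2.076]
wrist_force: [0.1, -0.3, 0.0]
width: 0.0
t 14.22 tcpC [ -2.3 -85.   98.2] tx [-0.001  0.1   -0.995] ty [-0.005 -0.995 -0.1  ] F_c [-0.1 -0.4  0. ] w 0.0 q [-0.29  0.26  1.9   0.09  1.04  0.86]
phi 172 tau 5.4 C [-97.   84.8] tcp [-86.4  99.9] dp [-0.19  0.15 -0.12] rot [-0.006  0.001  0.005]
phi 176 tau 6.7 C [-97.6  81.2] tcp [-87.3  96.5] dp [ 0.14  0.28 -0.12] rot [-0.006  0.001 -0.018]
phi 180 tau 8.0 C [-98.   77.5] tcp [-88.1  93. ] dp [ 0.48  0.39 -0.12] rot [-0.006  0.001 -0.04 ]
```

View pics/scene24.png

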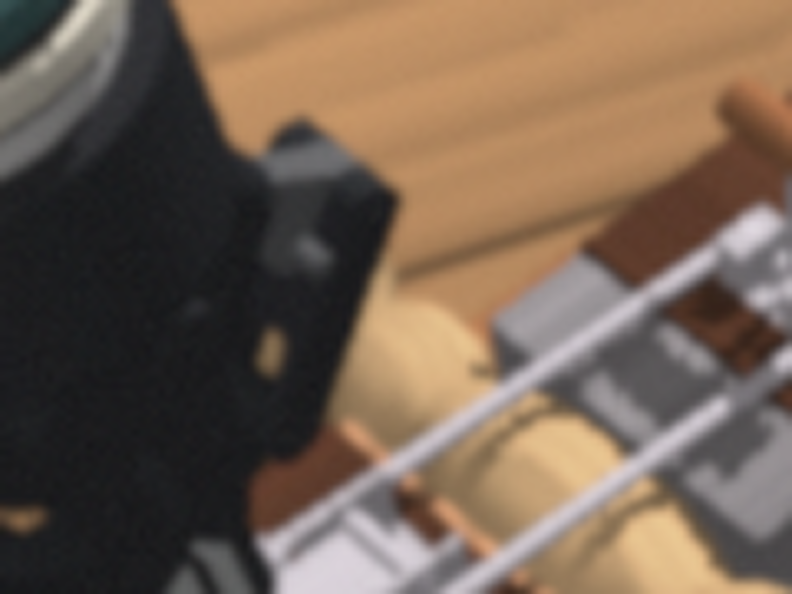

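```bash
python3 -m creep '[{"grip":0,"dp":[0.14,0.2,0],"rotation":[0,0,-0.01]},{"grip":0,"dp":[0.3,0.3,0],"rotation":[0,0,-0.02]},{"grip":0,"dp":[0.3,0.3,0],"rotation":[0,0,-0.02]}]' ; python3 -c "
from h import *
st()"; python3 -m creep '[{"grip":0,"dp":[0.1,0.05,0],"rotation":[0,0,-0.01]},{"grip":0,"dp":[0.2,0.1,0],"rotation":[0,0,-0.02]},{"grip":0,"dp":[0.2,0.1,0],"rotation":[0,0,-0.02]}]' ; python3 -c "
from h import *
st()"
```

```text
time: 14.52
tool_pos: [0.5702, -0.1207, 0.0954]
tcp_rot: [2.038, 0.513, -2.086]
wrist_force: [-0.2, 0.1, -0.4]
width: -0.002
t 14.52 tcpC [ -2.1 -87.4  95.4] tx [-0.     0.119 -0.993] ty [-0.005 -0.993 -0.119] F_c [-0.2  0.2 -0.4] w -0.2 q [-0.3   0.27  1.89  0.11  1.05  0.84]
time: 14.77
tool_pos: [0.5708, -0.1214, 0.0938]
tcp_rot: [2.042, 0.536, -2.097]
wrist_force: [0.4, 0.2, 0.0]
width: -0.002
t 14.77 tcpC [ -1.8 -88.3  93.8] tx [ 0.     0.138 -0.99 ] ty [-0.005 -0.99  -0.138] F_c [0.4 0.  0. ] w -0.2 q [-0.31  0.28  1.89  0.12  1.07  0.82]
```

```bash
python3 -m creep '[{"grip":0,"dp":[0.1,0.0,0],"rotation":[0,0,0]},{"grip":0,"dp":[0.2,0,0],"rotation":[0,0,0]},{"grip":0,"dp":[0.2,0,0],"rotation":[0,0,0]}]' ; python3 -c "
from h import *
st()"; python3 -m creep '[{"grip":0,"dp":[0.1,0,0],"rotation":[0,0,0]},{"grip":0,"dp":[0.2,0,0],"rotation":[0,0,0]},{"grip":0,"dp":[0.2,0,0],"rotation":[0,0,0]}]' ; python3 -c "
from h import *
st()
p,d=bot.read_camera('scene');crop(p,150,210,120,90,6.6,'pics/scene25.png')"
```

```text
time: 15.02
tool_pos: [0.5705, -0.1208, 0.0919]
tcp_rot: [2.041, 0.535, -2.096]
wrist_force: [0.1, -0.2, -0.1]
width: -0.007
t 15.02 tcpC [ -1.8 -87.6  91.9] tx [ 0.     0.138 -0.99 ] ty [-0.004 -0.99  -0.138] F_c [ 0.  -0.2 -0.1] w -0.6 q [-0.31  0.28  1.89  0.12  1.06  0.82]
time: 15.27
tool_pos: [0.5707, -0.1209, 0.0915]
tcp_rot: [2.041, 0.535, -2.095]
wrist_force: [-3.4, 0.3, 7.3]
width: 0.003
t 15.27 tcpC [ -1.6 -87.8  91.5] tx [ 0.001  0.137 -0.991] ty [-0.004 -0.991 -0.137] F_c [-3.   1.5  7.3] w 0.3 q [-0.31  0.28  1.89  0.12  1.06  0.82]
```

View pics/scene25.png

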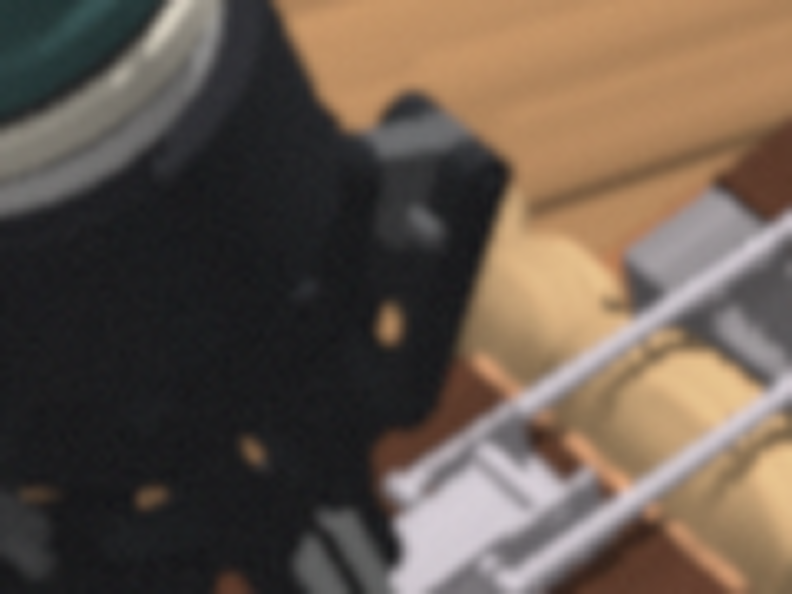

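```bash
python3 -m creep '[{"grip":0,"dp":[-1,0,0],"rotation":[0,0,0]},{"grip":0,"dp":[-3,0,0],"rotation":[0,0,0]},{"grip":0,"dp":[-6,0,0],"rotation":[0,0,0]},{"grip":0,"dp":[-10,0,0],"rotation":[0,0,0]},{"grip":0,"dp":[-14,0,0],"rotation":[0,0,0]}]' >/dev/null; python3 -m creep '[{"grip":0,"dp":[-2,4,0],"rotation":[0,0,0]},{"grip":0,"dp":[-2,8,0],"rotation":[0,0,0]},{"grip":0,"dp":[-2,10,0],"rotation":[0,0,0]},{"grip":0,"dp":[-2,10,0],"rotation":[0,0,0]},{"grip":0,"dp":[-2,10,0],"rotation":[0,0,0]}]'; python3 - <<'E'
from h import *
st()
p,d=bot.read_camera("scene");crop(p,135,170,240,180,3.3,"pics/scene26.png")
p,d=bot.read_camera("top");crop(p,250,170,260,200,3,"pics/top26.png")
E
```

```text
time: 16.15
tool_pos: [0.6149, -0.2343, 0.2346]
tcp_rot: [2.043, 0.534, -2.098]
wrist_force: [-0.4, 0.7, -0.2]
width: -0.001
t 16.15 tcpC [  -2.6 -209.5  234.6] tx [ 0.001  0.138 -0.99 ] ty [-0.006 -0.99  -0.138] F_c [-0.1  0.8 -0.2] w -0.1 q [-0.45  0.3   1.58  0.1   1.36  0.72]
```

View pics/scene26.png

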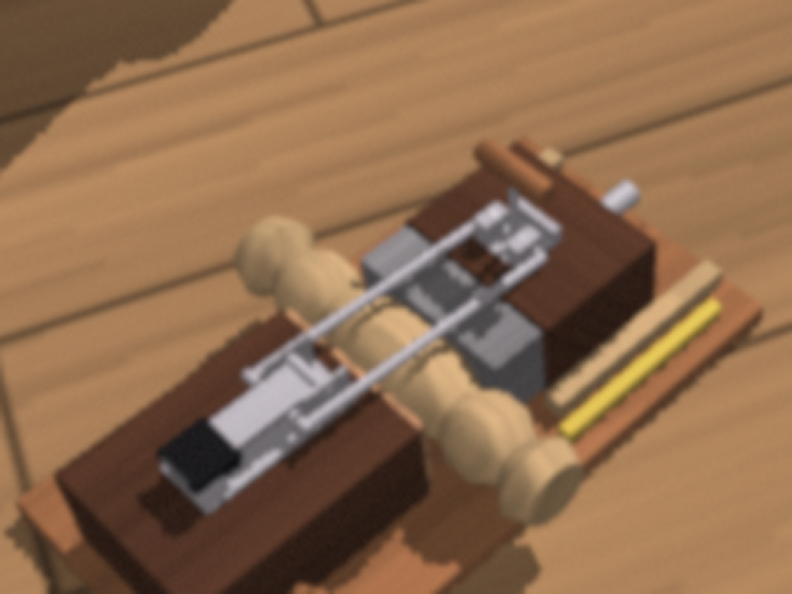

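View pics/top26.png

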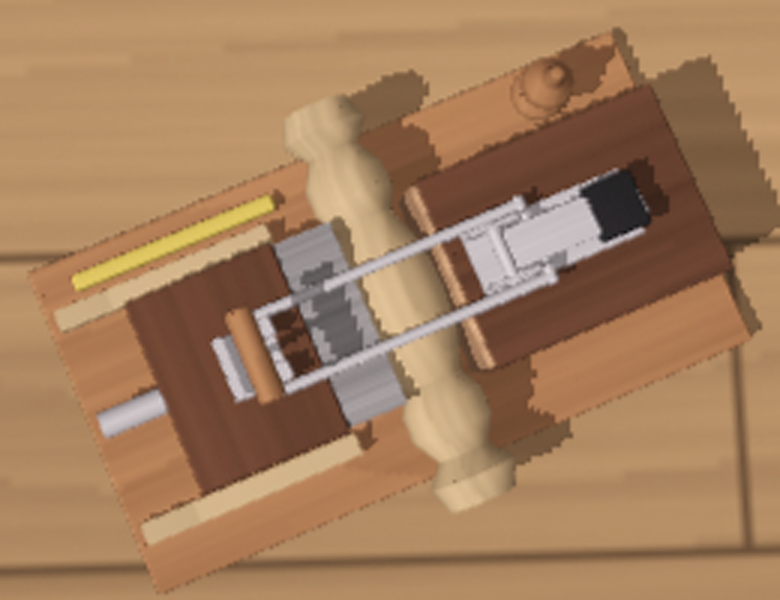

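The lever lies flat (black plate at about (200, 455) in the scene crop and (615, 205) in the top crop). The bar is under the hooks, and the jaw is drawn about 12 mm so its foam touches the post. Nothing else moved, and the robot is clear. I'm handing in.

```bash
python3 -c "
from h import *
print(bot.finish_job())"
```

```text
the job is handed in; nothing more can be done
None
```

The post is clamped, and I handed the job in at about 16 s of the 72 s allowed.

- **Hooking the loop:** I pinched the T-grip, carried the loop over the hooks and lowered the bar until I felt it touch the bottom of the slot (about 3 N). The hardest downward push was about 6 N. I then drew it back until it stopped against the throat after about 6.3 mm. The pull there was 9.4 N, of which about 6 N was the linkage's own drag. That is below the jaw spring's 10 N, and the grip had stopped moving, so I take it the jaw was not dragged. I did not measure the jaw itself at that moment.
- **Pressing the lever:** After letting go, I pressed the lever over with the closed fingers. The readings peaked at about 7 N. The load fell to zero past centre, and a last push of about 7 N met a firm stop at home.

**Last checks:** Both cameras show the lever lying level, the bar under both hooks, the jaw drawn about 12 mm with its foam on the post, and the gripper clear. I saw nothing else in view around the cradle disturbed.

One thing did not go to plan: on the free approach to the lever, the tool dipped about 9 mm below its target and off to one side. It settled without touching anything. No check failed or disagreed.

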